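# Change over the test cradles and start the test

## Task

Change over the test cradles. Hang every headset over the steel bar of the rail, one ear cup on each side; unhook the failed board (white relay) from its cradle and lay it flat in the grey tray, and fit every other board into the cradle of the same colour as its relay, hooking its bare edge under the lip and then lowering the connector edge until it lies flat in the pocket. Only when all that is done push the red switch lever fully over to on; leave the other things on the bench where they are.

Things in the scene. Friction and masses are not known exactly. Their poses are not given: they have to be found in the camera images.
- board_blue: Circuit board, blue relay; may be absent. Plate 140 (x) x 84 (y) x 4 mm, 0.2 kg, origin at the centre of its underside, z up; starts flat on the table. Relay on its middle 36 (x) x 34 (y) mm, 4 to 32 mm above the underside: hold it there. Cream connectors 12 mm high at the +x edge; -x edge is a bare aluminium strip
- cradle_blue: Fixed aluminium test cradle, blue lip and stop; all three are alike and stand in a row in any order. 164 (x) x 108 (y) mm, origin on the table under its centre. Pocket floor 10 mm above the table; pocket x -74 to 74, y -46 to 46 mm; side rails 8 mm above the floor. Lip at its -x end, nearer the robot; stop at +x, 10 mm above the floor. A headset may stand in it
- board_yellow: Circuit board, yellow relay; may be absent. Plate 140 (x) x 84 (y) x 4 mm, 0.2 kg, origin at the centre of its underside, z up; starts flat on the table. Relay on its middle 36 (x) x 34 (y) mm, 4 to 32 mm above the underside: hold it there. Cream connectors 12 mm high at the +x edge; -x edge is a bare aluminium strip
- cradle_yellow: The like cradle, yellow lip and stop. The lip overhangs the pocket from x -74 to -60 mm; its underside is 11 mm and its top 16 mm above the pocket floor, so 134 mm is left open between lip and stop: a board goes in tilted, bare edge down and first, then its +x edge is lowered inside the stop. A headset may stand in it
- board_red: Circuit board, red relay; may be absent. Plate 140 (x) x 84 (y) x 4 mm, 0.2 kg, origin at the centre of its underside, z up; starts flat on the table. Relay on its middle 36 (x) x 34 (y) mm, 4 to 32 mm above the underside: hold it there. Cream connectors 12 mm high at the +x edge; -x edge is a bare aluminium strip
- cradle_red: The like cradle, red lip and stop. A fitted board lies flat on the floor with its x axis along the cradle's, bare edge under the lip, with 8 mm of play in x and in y. The failed board lies fitted in it at the start
- board_old: Failed board, white relay; otherwise the same as the other boards in every size. Starts fitted in the red cradle, bare edge under the lip (it comes out tilted, connector edge up first, then away from the lip)
- tray: Fixed grey open tray for failed boards, 190 (x) x 130 (y) x 30 mm high, walls and floor 5 mm; origin under its centre. A headset may stand in it
- headset_a: Rigid headset, orange band; may be absent. Arch 112 (x) x 44 (y) mm, 0.18 kg, standing on two ear cups 68 mm apart; origin midway between their undersides, z up. Crown 92 to 98 mm up, 52 x 22 mm; on it a black block 26 (x) x 24 (y) mm, 98 to 126 mm up: hold it there. Starts in the blue cradle
- headset_a_crown (a point): middle of the underside of the crown of headset a (0, 0, 92 mm); it rests on the bar when hung
- headset_b: Rigid headset, white band; may be absent. Arch 112 (x) x 44 (y) mm, 0.18 kg, standing on two ear cups 68 mm apart; origin midway between their undersides, z up. Crown 92 to 98 mm up, 52 x 22 mm; on it a black block 26 (x) x 24 (y) mm, 98 to 126 mm up: hold it there. Starts in the yellow cradle
- headset_b_crown (a point): middle of the underside of the crown of headset b (0, 0, 92 mm); it rests on the bar when hung
- headset_c: Rigid headset, green band; may be absent. Arch 112 (x) x 44 (y) mm, 0.18 kg, standing on two ear cups 68 mm apart; origin midway between their undersides, z up. Crown 92 to 98 mm up, 52 x 22 mm; on it a black block 26 (x) x 24 (y) mm, 98 to 126 mm up: hold it there. Starts in the tray
- headset_c_crown (a point): middle of the underside of the crown of headset c (0, 0, 92 mm); it rests on the bar when hung
- rail: fixed headset rail: steel bar 14 mm thick along its x axis, between two blue posts 16 mm thick at x = -143 and +143 mm (155 mm high). Origin on the table below the bar's middle; free bar from x = -135 to 135 mm
- rail_mid (a point): middle of the bar, on its axis, 140 mm above the table; same axes as the rail
- switch_base: grey block of the test switch, fixed on the table; its x axis is the way in which the lever is pushed to ON
- switch (a joint): red switch lever, 80 mm long, pivot 22 mm above the middle of the block's underside: 0 is off (leans 0.5 rad to the block's -x), 0.5 is upright, 1.0 rad is fully on (leans as far to +x); it stays where it is left and needs a few newtons at its tip
- switch_tip (a point): tip of the lever
- spool: orange solder spool, 64 mm across, 55 mm high; not part of the job, to be left alone. Origin under its centre
- flux: flux bottle with red cap, 130 mm high; not part of the job, to be left alone. Origin under its centre
- mug: blue mug, 90 mm high; not part of the job, to be left alone. Origin under its centre
- screwdriver: screwdriver, lying; not part of the job, to be left alone. Origin under its centre
- brush: brush, lying; not part of the job, to be left alone. Origin under its centre

How it is judged:
On the way, in this order (a step that is already met when the one before it is completed fails the run):
1. every headset hangs on the rail, the failed board lies in the tray and every other board lies flat in the cradle of its colour, its bare edge under the lip (horizontal distance between board_old and tray below 0.05 m and z of board_old in the frame of tray between 0.002 and 0.01 m and angle between board_old's own z axis and vertical below 0.08 rad and linear speed of each of board_old, board_blue, board_yellow, board_red below 0.02 m/s and horizontal distance between board_blue and cradle_blue below 0.009 m and z of board_blue in the frame of cradle_blue between 0.007 and 0.0125 m and angle between the z axis of board_blue and the z axis of cradle_blue, either way round below 0.03 rad and angle between each of board_blue, board_yellow, board_red's own z axis and vertical below 0.1 rad and horizontal distance between board_yellow and cradle_yellow below 0.009 m and z of board_yellow in the frame of cradle_yellow between 0.007 and 0.0125 m and angle between the z axis of board_yellow and the z axis of cradle_yellow, either way round below 0.03 rad and horizontal distance between board_red and cradle_red below 0.009 m and z of board_red in the frame of cradle_red between 0.007 and 0.0125 m and angle between the z axis of board_red and the z axis of cradle_red, either way round below 0.03 rad and x of headset_a_crown in the frame of rail_mid between -0.125 and 0.125 m and y of headset_a_crown in the frame of rail_mid between -0.025 and 0.025 m and z of headset_a_crown in the frame of rail_mid between 0 and 0.02 m and angle between each of headset_a, headset_b, headset_c's own z axis and vertical below 0.4 rad and angle between the x axis of each of headset_a, headset_b, headset_c and the y axis of rail, either way round below 0.5 rad and linear speed of each of headset_a, headset_b, headset_c below 0.03 m/s and x of headset_b_crown in the frame of rail_mid between -0.125 and 0.125 m and y of headset_b_crown in the frame of rail_mid between -0.025 and 0.025 m and z of headset_b_crown in the frame of rail_mid between 0 and 0.02 m and x of headset_c_crown in the frame of rail_mid between -0.125 and 0.125 m and y of headset_c_crown in the frame of rail_mid between -0.025 and 0.025 m and z of headset_c_crown in the frame of rail_mid between 0 and 0.02 m), for 0.3 s.
2. the switch lever is pushed over to on (value of joint switch above 0.85 rad), for 0.2 s.
At the end, for the whole second after the job is handed in: failed board flat in the tray; each other board present: in its colour's cradle, within 9 mm of the middle, flat to 0.03 rad, bare edge under the lip; each headset present: crown on the bar (25 mm sideways), upright to 0.4 rad, across the bar to 0.5 rad; at rest; lever past 0.85 rad (all of step 1 and value of joint switch above 0.85 rad); the robot touches nothing.
It fails at once if another thing on the bench is moved more than 60 mm (distance of any of spool, flux, mug, screwdriver, brush from where it was at the start of the episode above 0.06 m).
Of board_blue, board_yellow, board_red only 2 to 3 are there at a start; the rules pass over those that are not, and their reading is None.
Of headset_a, headset_b, headset_c only 2 to 3 are there at a start; the rules pass over those that are not, and their reading is None.
At some moment in a run one of board_blue, board_yellow, board_red may be knocked a few centimetres aside while the robot is not near it.
It also fails if it takes over 210 s, if anything falls off the work surface, if the arm or the gripper's body presses on something with over 40 N, if the wrist force passes 120 N, or if a joint passes its speed limit or range.

## Robot

A 6-joint arm with a two-finger parallel gripper is mounted at the origin on the work surface. World frame = base frame: x ahead of the robot, y to its left, z up, the work surface at z = 0. Lengths are in m, angles in rad, forces in N, time in s.
With the tool pointing down it reaches from about 0.35 to 0.875 m from the base axis. Payload 4.2 kg.
Tool frame: the origin (TCP) lies at the very end of the fingers, on their centre line; the grasp point (between the pads) lies 19 mm behind it; z points along the fingers, y is the line along which they close (so a half turn about z gives the same grasp; the last joint's range is limited). The gripper opens to 87 mm and grips with 3 to 60 N. Pads are 19 mm wide; open, the fingers measure 117 mm over their backs; the gripper's body (75 mm by 190 mm) begins 51 mm behind the grasp point.
Start: joints at [1.541, 0.385, 0.008, 0, -1.194, -0.259], TCP at [0.178, 0.599, 0.223] pointing down, gripper open.
Joint ranges: [-3.14, 3.14], [-1.21, 2.06], [-1.07, 1.41], [-3.16, 2.05], [-2.99, -0.16], [-3.1, 3.1]. Speed limits (rad/s): [2.79, 2.79, 3.14, 3.14, 3.14, 3.14].

## Interface

Orientations are given as a rotation vector (axis times angle).
In Python, from cell import env gives the robot as it stands.
- The arm moves only by the shell command python3 -m pendant 'ROWS' [FORCE]. ROWS is JSON, a list of rows, each a list of 5 numbers: the shift along the tool's x, y, z in cm, then the turn about the tool's z in degrees, then the closure, from 0 (fully open) to 1 (shut). A call has 1 to 10 rows; each row is the pose to reach, as a shift and turn from the pose commanded when the call began, along the tool's axes at that moment; what a row does not reach only later rows make up. A row lasts 1/10 s, in which the tool goes at most 50 mm and 8.59 degrees, less where a joint would pass 70% of its speed; a pose out of reach is approached as far as the arm can. A call with a gripper value outside its range is refused whole. The fingers move at their own pace and stop on an object; FORCE is the grip in N (left out, the last holds). Time passes only in rows, so rows that repeat a pose let the fingers close. It gives the time, the measured TCP pose, the force, the opening and the grip force at its end, in the units of the state.
- env.read_state(): the state, without advancing time (a new reading comes with each control period).
- env.get_image(name): name is "side" or "top" or "wrist"; returns a dict with "image" (384x512x3 uint8, red, green, blue), "fx", "fy", "cx", "cy" (pixels), "R" (3x3) and "t" (3): a world point X has camera coordinates R X + t. Camera axes: x right, y down, z forward; pixel columns grow to the right and rows downward; lengths in m; the calibration is good to about 2 mm. A picture is of the moment at which its call begins. There is no depth.
- env.close_job(): hands the job in; it is judged then, once.
Trained networks look in a picture, given as the dict that the camera call returned (one of the last four; its "shot" number tells which), for a name from the list of things; names that differ only in an ending like _2 or _b are one class to them, and where a whole thing is asked for, a point or a joint stands for the part that bears it (a point fixed in the world has none). Each returns a list of dicts, best first, with "score" (0 to 1); they miss things now and then, are a little off and sometimes report something else, mostly with a low value. They report only what shows in the picture. A call takes as long as a camera call.
- env.recognise(picture, query): "extent" ([centre column, centre row, width, height] in pixels, round what is visible of it).
- env.regions_of(picture, query): "pixels" (384x512 bool, what is visible of it) and "extent" ([centre column, centre row, width, height] in pixels, round what is visible of it).
- env.mark_of(picture, query): "centre" ([column, row] in pixels: a listed point, or the origin of a listed thing).
The state is a dict: "time_s": time; "q": joint angles; "dq": joint speeds; "effort": joint torques, N m; "tool_pos": TCP position; "orientation": TCP orientation; "wrist_force": force on the tool from outside, world axes, zero at the start; "wrist_torque": the same for the moment, N m; "width": finger opening in m; "gripper_force": force on a finger pad.
Only numpy, scipy, OpenCV 4.12 (cv2) and the standard library are available. Lean on these libraries where they do the work, as an engineer would, in place of code of your own. Each camera call takes 0.05 s, during which the arm holds its last target. There are 200 camera calls.

## Working session

There is one attempt and no reset: what is moved stays moved. The work goes in short steps, Python scripts to look and compute and a shell command to move; the robot and the scene stay as the last step left them, time stands still between calls to the robot, and variables do not carry over. Pictures are saved under pics/ and viewed, at most 14 in all, crops included, and the job is handed in when it is done.

```bash
ls; mkdir -p pics; cat > h.py <<'E'
import numpy as np, cv2
from cell import env
from scipy.spatial.transform import Rotation as Ro
def snap(cam,fn=None):
    p=env.get_image(cam)
    if fn: cv2.imwrite('pics/'+fn,cv2.cvtColor(p['image'],cv2.COLOR_RGB2BGR))
    return p
def back(p,uv,z):
    "pixel -> world point on plane height z"
    d=np.array([(uv[0]-p['cx'])/p['fx'],(uv[1]-p['cy'])/p['fy'],1.])
    R=np.array(p['R']);t=np.array(p['t']);c=-R.T@t;w=R.T@d
    return c+w*(z-c[2])/w[2]
def proj(p,X):
    c=np.array(p['R'])@np.asarray(X,float)+np.array(p['t'])
    return np.array([p['fx']*c[0]/c[2]+p['cx'],p['fy']*c[1]/c[2]+p['cy']])
def tcp():
    s=env.read_state();return np.array(s['tool_pos']),Ro.from_rotvec(s['orientation']).as_matrix()
def yawy():
    "direction of tool y in world, deg"
    _,R=tcp();return np.degrees(np.arctan2(R[1,1],R[0,1]))
def go(X,closing=None):
    "shift (cm, tool axes) to X and turn (deg) making tool y point along closing(deg, mod 180)"
    x,R=tcp();d=R.T@(np.asarray(X)-x)*100
    t=0
    if closing is not None:
        t=-((closing-yawy()+90)%180-90)
    return np.round(d,2),round(t,1)
E
python3 - <<'E'
from h import *
np.set_printoptions(precision=3,suppress=True)
for c in ['top','side']:
    p=snap(c,c+'0.png'); R=np.array(p['R']); print(c,p['fx'],-R.T@np.array(p['t']),R[2])
    for n,z in [('board_blue',0),('board_yellow',0),('board_red',0),('board_old',.01),('cradle_blue',0),('cradle_yellow',0),('cradle_red',0),('tray',0),('headset_a',.01),('headset_b',.01),('headset_c',.005),('headset_a_crown',.1),('headset_b_crown',.1),('headset_c_crown',.1),('rail_mid',.14),('rail',0),('switch_base',0),('switch_tip',.092),('spool',0),('flux',0),('mug',0),('screwdriver',0),('brush',0)]:
        r=env.mark_of(p,n)[:2]
        print(n,[(round(d['score'],2),np.round(d['centre']),back(p,d['centre'],z)[:2]) for d in r])
s=env.read_state();print(s)
E
```

```text
pics
top 377.2447115549136 [0.425 0.019 1.417] [ 0.094  0.011 -0.996]
board_blue [(0.81, array([274., 222.]), array([ 0.451, -0.004])), (0.19, array([232., 173.]), array([0.643, 0.151]))]
board_yellow [(0.95, array([233., 231.]), array([0.425, 0.153])), (0.53, array([271., 170.]), array([0.648, 0.001]))]
board_red [(0.93, array([314., 225.]), array([ 0.436, -0.153]))]
board_old [(0.8, array([233., 171.]), array([0.65 , 0.144])), (0.34, array([366., 220.]), array([ 0.45 , -0.344]))]
cradle_blue [(0.98, array([270., 174.]), array([0.637, 0.005]))]
cradle_yellow [(0.77, array([313., 175.]), array([ 0.626, -0.158]))]
cradle_red [(0.75, array([230., 180.]), array([0.618, 0.161]))]
tray [(0.67, array([365., 218.]), array([ 0.456, -0.344]))]
headset_a [(0.72, array([369., 215.]), array([ 0.467, -0.356])), (0.66, array([312., 174.]), array([ 0.629, -0.15 ]))]
headset_b [(0.72, array([369., 215.]), array([ 0.467, -0.356])), (0.66, array([312., 174.]), array([ 0.629, -0.15 ]))]
headset_c [(0.72, array([369., 215.]), array([ 0.467, -0.358])), (0.66, array([312., 174.]), array([ 0.63, -0.15]))]

[... 2984 characters left out ...]
-0.448])), (0.39, array([304., 296.]), array([ 0.624, -0.307]))]
mug [(0.9, array([326., 333.]), array([ 0.652, -0.428]))]
screwdriver [(0.55, array([328., 219.]), array([ 0.787, -0.035]))]
brush [(0.72, array([244., 139.]), array([0.579, 0.475]))]
{'time_s': 2.4, 'q': array([ 1.541,  0.385,  0.008, -0.   , -1.194, -0.259]), 'dq': array([-0.   , -0.002,  0.002,  0.   , -0.001,  0.003]), 'effort': array([ -0.   , -39.046,  18.762,   4.224,   0.016,  -0.   ]), 'tool_pos': array([0.178, 0.599, 0.223]), 'orientation': array([ 3.109, -0.452, -0.   ]), 'wrist_force': array([-0.321,  0.102,  0.155]), 'wrist_torque': array([-0.009,  0.017,  0.022]), 'gripper_force': 0.0, 'width': 0.0869851887640984}
```

```bash
python3 - <<'E'
import cv2
a=cv2.imread('pics/top0.png')[110:290,120:420]; cv2.imwrite('pics/top0c.png',cv2.resize(a,(800,480),interpolation=cv2.INTER_CUBIC))
a=cv2.imread('pics/side0.png')[90:384,120:400]; cv2.imwrite('pics/side0c.png',cv2.resize(a,(571,600),interpolation=cv2.INTER_CUBIC))
E
```

```text
(no output)
```

View pics/top0c.png

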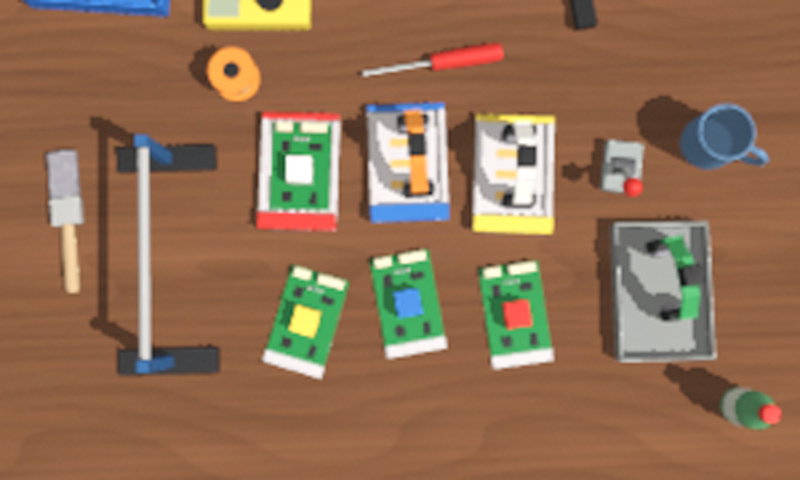

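View pics/side0c.png

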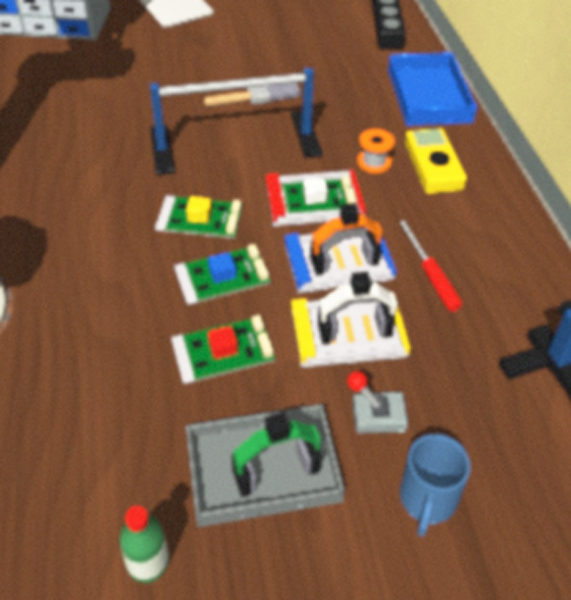

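```bash
python3 - <<'E'
from h import *
import numpy as np
np.set_printoptions(precision=3,suppress=True)
p=snap('top')
f=lambda x,y:(120+x*.375,110+y*.375)
for n,a,z in [('bar+x',f(143,140),.145),('bar-x',f(146,360),.145),('blk_a',f(416,152),.126),('blk_b',f(526,156),.126),('blk_c',f(690,275),.126),('tip',f(633,187),.092)]: print(n,back(p,a,z))
# cradle outlines by region
for n in ['cradle_red','cradle_blue','cradle_yellow','tray','switch_base','board_blue','board_yellow','board_red','board_old']:
    r=env.regions_of(p,n)
    if r:
        m=r[0]['pixels'].astype(np.uint8); c=cv2.findContours(m,0,2)[0]; c=max(c,key=cv2.contourArea)
        b=cv2.boxPoints(cv2.minAreaRect(c)); z={'c':.02,'t':.03,'s':.03,'b':.004}[n[0]]
        w=np.array([back(p,q,z)[:2] for q in b]); l=[np.linalg.norm(w[1]-w[0]),np.linalg.norm(w[2]-w[1])]
        e=(w[1]-w[0]) if l[0]>l[1] else (w[2]-w[1]); print(n,round(r[0]['score'],2),w.mean(0),np.array(l),'yaw',round((np.degrees(np.arctan2(e[1],e[0]))+90)%180-90,1))
print(go([.60,0,.42],-90), yawy())
w=snap('wrist','w0.png');x,R=tcp();Rw=np.array(w['R']);print('cam in tool',R.T@(-Rw.T@np.array(w['t'])-x),(Rw@R),w['fx'])
E
```

```text
bar+x [0.664 0.336 0.145]
bar-x [0.383 0.335 0.145]
blk_a [ 0.64  -0.014  0.126]
blk_b [ 0.63  -0.156  0.126]
blk_c [ 0.47  -0.358  0.126]
tip [ 0.59  -0.3    0.092]
cradle_red 0.8 [0.636 0.148] [0.165 0.11 ] yaw -2.9
cradle_blue 0.97 [ 0.642 -0.007] [0.106 0.164] yaw -0.4
cradle_yellow 0.7 [ 0.622 -0.154] [0.112 0.169] yaw -2.6
tray 0.77 [ 0.453 -0.349] [0.14 0.19] yaw -1.3
switch_base 0.85 [ 0.625 -0.3  ] [0.052 0.075] yaw -3.1
board_blue 0.87 [ 0.447 -0.   ] [0.087 0.141] yaw 8.5
board_yellow 0.78 [0.426 0.144] [0.137 0.084] yaw -19.7
board_red 0.9 [ 0.428 -0.149] [0.084 0.14 ] yaw 6.2
board_old 0.76 [0.647 0.146] [0.127 0.087] yaw -4.4
(array([ 57.52,  45.41, -19.74]), np.float64(-16.5)) -106.54720664601923
cam in tool [ 0.065 -0.    -0.161] [[-0.001  1.     0.001]
 [-0.97  -0.001 -0.241]
 [-0.241 -0.001  0.97 ]] 277.9364845927054
```

```bash
python3 -m pendant '[[57.5,45.4,-19.7,-16.5,0],[57.5,45.4,-19.7,-16.5,0],[57.5,45.4,-19.7,-16.5,0],[57.5,45.4,-19.7,-16.5,0],[57.5,45.4,-19.7,-16.5,0],[57.5,45.4,-19.7,-16.5,0],[57.5,45.4,-19.7,-16.5,0],[57.5,45.4,-19.7,-16.5,0],[57.5,45.4,-19.7,-16.5,0],[57.5,45.4,-19.7,-16.5,0]]'
python3 - <<'E'
from h import *
print(go([.60,0,.42],-90))
E
```

```text
time_s: 3.95
tool_pos: [0.4567, 0.2025, 0.3534]
orientation: [-3.141, 0.001, -0.001]
wrist_force: [0.2, 0.7, -0.7]
width: 0.0872
gripper_force: 0.0
(array([14.35, 20.24, -6.66]), np.float64(-0.0))
```

```bash
python3 -m pendant '[[14.3,20.2,-6.7,0,0],[14.3,20.2,-6.7,0,0],[14.3,20.2,-6.7,0,0],[14.3,20.2,-6.7,0,0],[14.3,20.2,-6.7,0,0],[14.3,20.2,-6.7,0,0],[14.3,20.2,-6.7,0,0]]'
python3 - <<'E'
from h import *
np.set_printoptions(precision=3,suppress=True)
print(tcp())
p=snap('wrist','w1.png')
for n,z in [('headset_a_crown',.102),('headset_b_crown',.102),('board_old',.01),('cradle_blue',.0),('cradle_yellow',0),('cradle_red',0),('rail_mid',.14),('board_blue',0),('board_red',0),('board_yellow',0)]:
    print(n,[(round(d['score'],2),np.round(d['centre']),back(p,d['centre'],z)[:2]) for d in env.mark_of(p,n)[:2]])
im=cv2.imread('pics/w1.png'); cv2.imwrite('pics/w1b.png',cv2.resize(im,(768,576)))
E
```

```text
time_s: 4.65
tool_pos: [0.5995, 0.0011, 0.4187]
orientation: [-3.142, 0.006, 0.001]
wrist_force: [-0.1, 1.1, -0.3]
width: 0.087
gripper_force: 0.0
(array([0.599, 0.001, 0.419]), array([[ 1.   , -0.004, -0.001],
       [-0.004, -1.   ,  0.   ],
       [-0.001, -0.   , -1.   ]]))
headset_a_crown [(0.68, array([260., 131.]), array([ 0.651, -0.008])), (0.35, array([193., 229.]), array([0.474, 0.116]))]
headset_b_crown [(0.57, array([345., 142.]), array([ 0.631, -0.152])), (0.29, array([ 25., 167.]), array([0.591, 0.4  ]))]
board_old [(0.64, array([184., 138.]), array([0.634, 0.144]))]
cradle_blue [(0.57, array([256., 132.]), array([ 0.645, -0.001])), (0.26, array([402., 143.]), array([ 0.623, -0.301]))]
cradle_yellow [(0.94, array([329., 144.]), array([ 0.621, -0.152])), (0.44, array([466., 123.]), array([ 0.662, -0.426]))]
cradle_red []
rail_mid [(0.72, array([ 52., 216.]), array([0.513, 0.34 ]))]
board_blue [(0.93, array([249., 222.]), array([0.45 , 0.016]))]
board_red [(0.57, array([320., 231.]), array([ 0.429, -0.144]))]
board_yellow [(0.48, array([132.,  66.]), array([0.772, 0.237]))]
```

View pics/w1b.png

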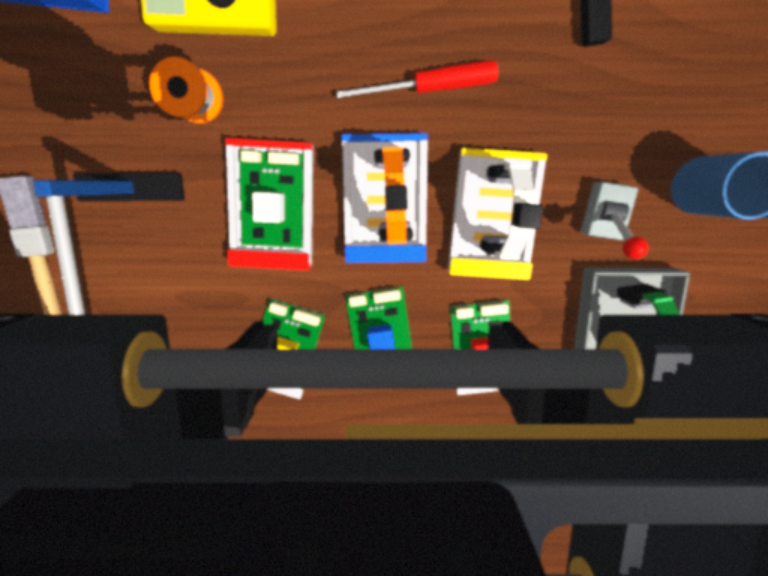

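```bash
python3 - <<'E'
from h import *
np.set_printoptions(precision=4,suppress=True)
p=snap('wrist')
im=p['image']; hsv=cv2.cvtColor(im,cv2.COLOR_RGB2HSV)
rng={'red':((0,180,90),(6,255,255)),'blue':((105,150,90),(120,255,255)),'yellow':((24,150,120),(34,255,255))}
box={'red':(145,215,85,185),'blue':(222,290,85,180),'yellow':(295,370,90,190)}
for n in rng:
    m=cv2.inRange(hsv,*rng[n]); u0,u1,v0,v1=box[n]; mm=np.zeros_like(m); mm[v0:v1,u0:u1]=m[v0:v1,u0:u1]
    cs=sorted(cv2.findContours(mm,0,2)[0],key=cv2.contourArea)[-2:]
    cs=sorted(cs,key=lambda c:c[:,0,1].mean())
    P=[]
    for c,z in zip(cs,(.02,.026)):
        rr=cv2.minAreaRect(c); w=np.array([back(p,q,z)[:2] for q in cv2.boxPoints(rr)])
        w=w[np.argsort(w[:,0])]; lo=w[:2][np.argsort(w[:2,1])]; hi=w[2:][np.argsort(w[2:,1])]
        e=(lo[1]-lo[0]+hi[1]-hi[0]); P.append(w.mean(0)); print(n,'c',w.mean(0),'x-thick',hi[:,0].mean()-lo[:,0].mean(),'len',np.linalg.norm(e)/2,'yaw',np.degrees(np.arctan2(-e[0],e[1])))
    d=P[0]-P[1]; print('  axis yaw',np.degrees(np.arctan2(d[1],d[0])),'dist',np.linalg.norm(d))
print('a',back(p,(264,131.3),.136),'b',back(p,(351.3,143.3),.136))
m=cv2.inRange(im,(0,0,0),(45,45,45))
for n,(u0,u1,v0,v1) in {'a':(250,278,118,146),'b':(338,366,130,158)}.items():
    s=im[v0:v1,u0:u1]; print(n,[ (u0+c[:,0,0].mean(),v0+c[:,0,1].mean(),cv2.contourArea(c),cv2.minAreaRect(c)) for c in cv2.findContours(m[v0:v1,u0:u1],0,2)[0] if cv2.contourArea(c)>60])
E
```

```text
red c [0.7161 0.148 ] x-thick 0.009144187862142772 len 0.11087046567817659 yaw -3.0670927806337027
red c [0.5648 0.1556] x-thick 0.024197877235514476 len 0.11240596068857228 yaw -4.191791871175953
  axis yaw -2.8644231581800734 dist 0.15145231818010743
blue c [ 0.722  -0.0012] x-thick 0.0072174319433349066 len 0.10686213067773294 yaw -0.04236501368154122
blue c [ 0.5726 -0.0013] x-thick 0.02037268252931357 len 0.10487455039461982 yaw -0.032531053631903076
  axis yaw 0.05740094218721489 dist 0.14940521162463136
yellow c [ 0.7013 -0.1552] x-thick 0.008620324730438389 len 0.1087331329654711 yaw -3.922743170571843
yellow c [ 0.5523 -0.1441] x-thick 0.023563723999393105 len 0.11077132226845027 yaw -4.1757429944799105
  axis yaw -4.290954798136001 dist 0.14938399439902994
a [ 0.6503 -0.0114  0.136 ] b [ 0.6316 -0.1495  0.136 ]
a []
b []
```

```bash
python3 -m pendant '[[4.9,1.2,10,-2,0],[4.9,1.2,15,-2,0],[4.9,1.2,20,-2,0],[4.9,1.2,25,-2,0],[4.9,1.2,28,-2,0],[4.9,1.2,30.8,-2,0],[4.9,1.2,30.8,-2,0],[4.9,1.2,30.8,-2,0.9],[4.9,1.2,30.8,-2,0.9],[4.9,1.2,30.8,-2,0.9]]' 20; python3 -m pendant '[[0,0,0,0,0.9],[0,0,0,0,0.9]]'
```

```text
time_s: 6.25
tool_pos: [0.6494, -0.0095, 0.1138]
orientation: [-3.141, -0.054, -0.007]
wrist_force: [-0.2, -0.8, -0.1]
width: 0.0707
gripper_force: 0.0
time_s: 6.45
tool_pos: [0.6485, -0.0097, 0.113]
orientation: [-3.141, -0.054, -0.004]
wrist_force: [-0.4, -0.0, 0.5]
width: 0.055
gripper_force: 0.0
```

```bash
python3 -m pendant '[[0,0,0,0,0.9],[0,0,0,0,0.9],[0,0,0,0,0.9],[0,0,0,0,0.9],[0,0,0,0,0.9],[0,0,0,0,0.9]]';python3 -m pendant '[[0,0,-3,0,0.9],[0,0,-8,0,0.9],[0,0,-12,0,0.9],[0,0,-16,0,0.9],[0,0,-16,0,0.9]]'
python3 - <<'E'
from h import *
p=snap('wrist','w2.png')
E
```

```text
time_s: 7.05
tool_pos: [0.6478, -0.0099, 0.1113]
orientation: [3.141, 0.054, -0.0]
wrist_force: [0.5, -0.4, -0.3]
width: 0.0241
gripper_force: 19.9
time_s: 7.55
tool_pos: [0.6508, -0.0098, 0.2788]
orientation: [-3.14, -0.054, -0.021]
wrist_force: [0.8, 0.3, -0.7]
width: 0.0237
gripper_force: 20.0
```

View pics/w2.png

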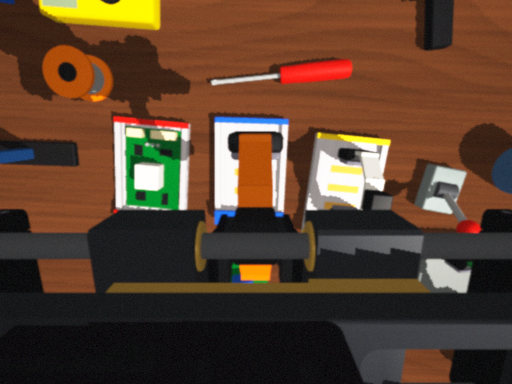

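```bash
python3 -m pendant '[[-3.9,-34.7,-2.2,84,0.9],[-3.9,-34.7,-2.2,84,0.9],[-3.9,-34.7,-2.2,84,0.9],[-3.9,-34.7,-2.2,84,0.9],[-3.9,-34.7,-2.2,84,0.9],[-3.9,-34.7,-2.2,84,0.9],[-3.9,-34.7,-2.2,84,0.9],[-3.9,-34.7,-2.2,84,0.9],[-3.9,-34.7,-2.2,84,0.9],[-3.9,-34.7,-2.2,84,0.9]]'; python3 -m pendant '[[0,0,0,8,0.9],[0,0,0,8,0.9]]'
python3 - <<'E'
from h import *
print(yawy(),env.read_state()['q'])
p=snap('wrist','w3.png')
E
```

```text
time_s: 8.6
tool_pos: [0.5958, 0.3364, 0.2902]
orientation: [2.362, -2.064, -0.003]
wrist_force: [-0.4, -0.1, -2.2]
width: 0.0236
gripper_force: 20.0
time_s: 8.8
tool_pos: [0.5962, 0.3355, 0.2907]
orientation: [2.218, -2.219, -0.002]
wrist_force: [-1.5, -0.1, -1.9]
width: 0.0241
gripper_force: 20.0
179.967207094883 [ 7.47875075e-01  4.59724469e-01  2.94188484e-01 -1.00506084e-03
 -1.40967225e+00 -7.48279546e-01]
```

View pics/w3.png

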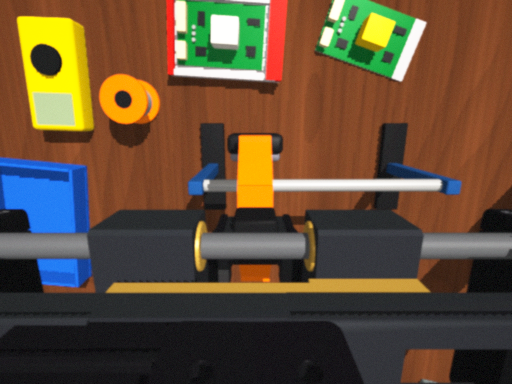

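```bash
python3 - <<'E'
from h import *
p=snap('wrist')
for q in [(198,186),(445,186),(190,180),(459,180)]: print(back(p,q,.14 if q[1]>183 else .155))
# subpixel centre of the bar
for u in (285,320,360,420):
    col=p['image'][172:200,u].astype(int).sum(1); v=172+np.where(col>420)[0]; print(u,v.min(),v.max(),back(p,(u,v.mean()),.145))
E
```

```text
[0.66106711 0.34131687 0.14      ]
[0.37580465 0.34114545 0.14      ]
[0.66638598 0.33121008 0.155     ]
[0.37216541 0.3310125  0.155     ]
285 179 190 [0.5613991  0.33838112 0.145     ]
320 179 190 [0.52169406 0.33835656 0.145     ]
360 179 190 [0.4762776  0.33832846 0.145     ]
420 180 190 [0.40799035 0.33886765 0.145     ]
```

```bash
python3 -m pendant '[[-0.3,0,3,0,0.9],[-0.3,0,6,0,0.9],[-0.3,0,9,0,0.9],[-0.3,0,11.5,0,0.9],[-0.3,0,12.8,0,0.9],[-0.3,0,13.4,0,0.9],[-0.3,0,13.4,0,0.9],[-0.3,0,13.4,0,0.9]]'
```

```text
time_s: 9.7
tool_pos: [0.5978, 0.3391, 0.1609]
orientation: [-2.219, 2.22, -0.001]
wrist_force: [-0.7, 0.0, -0.4]
width: 0.0237
gripper_force: 20.0
```

```bash
python3 -m pendant '[[0,0,0.2,0,0.9],[0,0,0.4,0,0.9],[0,0,0.4,0,0.9]]'; python3 -m pendant '[[0,0,0,0,0.7],[0,0,0,0,0.5],[0,0,0,0,0.5],[0,0,0,0,0.4]]';
```

```text
time_s: 10.0
tool_pos: [0.5973, 0.3389, 0.1561]
orientation: [-2.22, 2.221, -0.0]
wrist_force: [-0.3, 0.5, 0.0]
width: 0.024
gripper_force: 20.0
time_s: 10.4
tool_pos: [0.5971, 0.3387, 0.1555]
orientation: [-2.22, 2.222, -0.0]
wrist_force: [0.7, 0.8, 0.1]
width: 0.0427
gripper_force: 0.0
```

```bash
python3 -m pendant '[[0,0,-4,0,0.4],[0,0,-8,0,0.4],[0,0,-13,0,0.4],[0,0,-13,0,0.4]]'
python3 - <<'E'
from h import *
p=snap('wrist','w4.png')
s=snap('side'); 
print([(round(d['score'],2),np.round(d['centre']),back(s,d['centre'],.147)) for d in env.mark_of(s,'headset_a_crown')[:3]])
a=cv2.imread('pics/w4.png')[100:300]; b=cv2.cvtColor(s['image'],cv2.COLOR_RGB2BGR)[60:260,100:400]; b=cv2.resize(b,(512,341)); cv2.imwrite('pics/w4b.png',np.vstack([a,b]))
print(yawy(),tcp()[0])
E
```

```text
time_s: 10.8
tool_pos: [0.6002, 0.3399, 0.2952]
orientation: [-2.21, 2.21, -0.007]
wrist_force: [0.3, 0.5, 0.2]
width: 0.0525
gripper_force: 0.0
[(0.77, array([253., 126.]), array([0.59627021, 0.34944121, 0.147     ]))]
179.9469724891966 [0.59672116 0.33866762 0.28527957]
```

View pics/w4b.png

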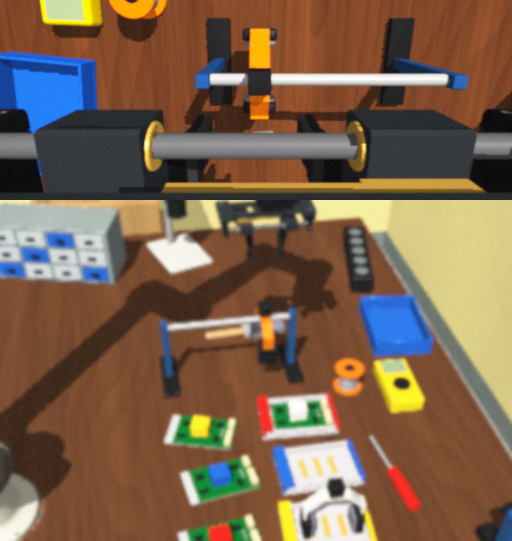

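```bash
python3 -m pendant '[[49,-3.5,0,-86,0],[49,-3.5,0,-86,0],[49,-3.5,0,-86,0],[49,-3.5,0,-86,0],[49,-3.5,0,-86,0],[49,-3.5,0,-86,0],[49,-3.5,0,-86,0],[49,-3.5,0,-86,0],[49,-3.5,0,-86,0],[49,-3.5,0,-86,0]]';  python3 -m pendant '[[0,0,0,0,0],[0,0,0,0,0]]'
python3 - <<'E'
from h import *
print(go([.632,-.151,.112],-94))
p=snap('wrist','w5.png')
print([(round(d['score'],2),np.round(d['centre']),back(p,d['centre'],.102)[:2]) for d in env.mark_of(p,'headset_b_crown')[:2]])
E
```

```text
time_s: 11.95
tool_pos: [0.6305, -0.1474, 0.2834]
orientation: [-3.137, 0.171, 0.006]
wrist_force: [0.7, 0.7, -0.9]
width: 0.0875
gripper_force: 0.0
time_s: 12.15
tool_pos: [0.6306, -0.1468, 0.2832]
orientation: [-3.136, 0.186, 0.006]
wrist_force: [-0.9, -0.5, -0.3]
width: 0.0873
gripper_force: 0.0
(array([ 0.26,  0.4 , 17.12]), np.float64(-2.8))
[(0.58, array([260., 177.]), array([ 0.62733314, -0.15204646]))]
```

```bash
python3 -m pendant '[[0,0.4,5,-2.8,0],[0,0.4,10,-2.8,0],[0,0.4,14,-2.8,0],[0,0.4,16.5,-2.8,0],[0,0.4,17.1,-2.8,0],[0,0.4,17.1,-2.8,0.9],[0,0.4,17.1,-2.8,0.9],[0,0.4,17.1,-2.8,0.9],[0,0.4,17.1,-2.8,0.9],[0,0.4,17.1,-2.8,0.9]]' 20; python3 -m pendant '[[0,0,0,0,0.9],[0,0,0,0,0.9],[0,0,0,0,0.9],[0,0,0,0,0.9],[0,0,0,0,0.9],[0,0,0,0,0.9]]';python3 -m pendant '[[0,0,-3,0,0.9],[0,0,-8,0,0.9],[0,0,-12,0,0.9],[0,0,-17.5,0,0.9],[0,0,-17.5,0,0.9]]'
python3 - <<'E'
from h import *
print(go([.518,.3385,.293],180),yawy())
E
```

```text
time_s: 13.25
tool_pos: [0.6313, -0.1496, 0.1155]
orientation: [-3.14, 0.104, -0.003]
wrist_force: [0.4, 0.3, 0.2]
width: 0.055
gripper_force: 0.0
time_s: 13.85
tool_pos: [0.6308, -0.1495, 0.1142]
orientation: [-3.14, 0.104, 0.001]
wrist_force: [-0.3, -0.8, -0.5]
width: 0.024
gripper_force: 19.9
time_s: 14.35
tool_pos: [0.6338, -0.1503, 0.2976]
orientation: [3.138, -0.103, 0.023]
wrist_force: [0.3, -0.1, -1.0]
width: 0.0241
gripper_force: 20.0
(array([-14.76, -48.02,   0.17]), np.float64(86.2)) -93.76416676931424
```

```bash
python3 -m pendant '[[-14.8,-48,-0.5,86.2,0.9],[-14.8,-48,-0.5,86.2,0.9],[-14.8,-48,-0.5,86.2,0.9],[-14.8,-48,-0.5,86.2,0.9],[-14.8,-48,-0.5,86.2,0.9],[-14.8,-48,-0.5,86.2,0.9],[-14.8,-48,-0.5,86.2,0.9],[-14.8,-48,-0.5,86.2,0.9],[-14.8,-48,-0.5,86.2,0.9],[-14.8,-48,-0.5,86.2,0.9]]';python3 -m pendant '[[0,0,0,0,0.9],[0,0,0,0,0.9],[0,0,0,0,0.9]]'
python3 - <<'E'
from h import *
print(go([.518,.3385,.1615],180),yawy())
snap('wrist','w6.png')
E
```

```text
time_s: 15.35
tool_pos: [0.5211, 0.311, 0.2933]
orientation: [2.312, -2.125, -0.001]
wrist_force: [1.5, -0.4, -1.3]
width: 0.024
gripper_force: 20.0
time_s: 15.65
tool_pos: [0.5221, 0.3086, 0.2935]
orientation: [2.318, -2.118, -0.0]
wrist_force: [-0.2, -1.1, -1.7]
width: 0.0235
gripper_force: 20.0
(array([-3.02,  0.13, 13.2 ]), np.float64(5.2)) -174.82543110409583
```

View pics/w6.png

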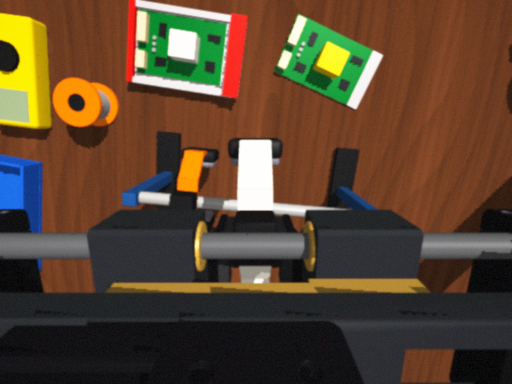

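```bash
python3 -m pendant '[[-3,0.1,0,5.2,0.9],[-3,0.1,3,5.2,0.9],[-3,0.1,6,5.2,0.9],[-3,0.1,9,5.2,0.9],[-3,0.1,11.5,5.2,0.9],[-3,0.1,13,5.2,0.9],[-3,0.1,13.6,5.2,0.9],[-3,0.1,13.6,5.2,0.9],[-3,0.1,13.6,5.2,0.9],[-3,0.1,13.6,5.2,0.9]]';python3 -m pendant '[[0,0,0.1,0,0.9],[0,0,0.1,0,0.7],[0,0,0.1,0,0.5],[0,0,0.1,0,0.5],[0,0,0.1,0,0.4]]';python3 -m pendant '[[0,0,-4,0,0.4],[0,0,-8,0,0.4],[0,0,-13,0,0.4],[0,0,-13,0,0.4]]'
python3 - <<'E'
from h import *
print(go([.473,-.360,.29],-107),yawy())
s=snap('side')
for n in 'abc': print(n,[(round(d['score'],2),np.round(d['centre']),back(s,d['centre'],.15 if n<'c' else .1)) for d in env.mark_of(s,'headset_%s_crown'%n)[:2]])
t=snap('top')
for n in 'abc': print(n,[(round(d['score'],2),np.round(d['centre']),back(t,d['centre'],.15 if n<'c' else .1)) for d in env.mark_of(t,'headset_%s_crown'%n)[:2]])
a=cv2.cvtColor(s['image'],cv2.COLOR_RGB2BGR); b=cv2.cvtColor(t['image'],cv2.COLOR_RGB2BGR)
cv2.imwrite('pics/c7.png',np.hstack([cv2.resize(a[70:220,150:300],(400,400)),cv2.resize(b[180:260,330:410],(400,400))]))
E
```

```text
time_s: 16.7
tool_pos: [0.5193, 0.3382, 0.159]
orientation: [-2.22, 2.223, -0.001]
wrist_force: [0.1, -1.7, 1.1]
width: 0.0236
gripper_force: 20.0
time_s: 17.2
tool_pos: [0.5186, 0.3393, 0.1569]
orientation: [-2.221, 2.222, 0.0]
wrist_force: [-0.2, -0.3, 0.0]
width: 0.0424
gripper_force: 0.0
time_s: 17.6
tool_pos: [0.5217, 0.3411, 0.2958]
orientation: [-2.211, 2.21, -0.004]
wrist_force: [-0.8, -0.1, 1.0]
width: 0.0521
gripper_force: 0.0
(array([70.11,  4.9 , -0.16]), np.float64(-73.0)) -179.97865983753138
a [(0.79, array([254., 127.]), array([0.59559234, 0.33968049, 0.15      ]))]
b [(0.62, array([237., 128.]), array([0.53156916, 0.3406161 , 0.15      ])), (0.31, array([228., 221.]), array([ 0.43532346, -0.11767817,  0.15      ]))]
c [(0.71, array([256., 304.]), array([ 0.47233502, -0.36545217,  0.1       ])), (0.31, array([295., 276.]), array([ 0.59200311, -0.30043396,  0.1       ]))]
a [(0.78, array([175., 182.]), array([0.59659558, 0.33023274, 0.15      ]))]
b [(0.5, array([175., 203.]), array([0.52279479, 0.33214426, 0.15      ]))]
c [(0.91, array([380., 213.]), array([ 0.47247568, -0.37119267,  0.1       ])), (0.67, array([284., 129.]), array([ 0.77971867, -0.04609549,  0.1       ]))]
```

View pics/c7.png

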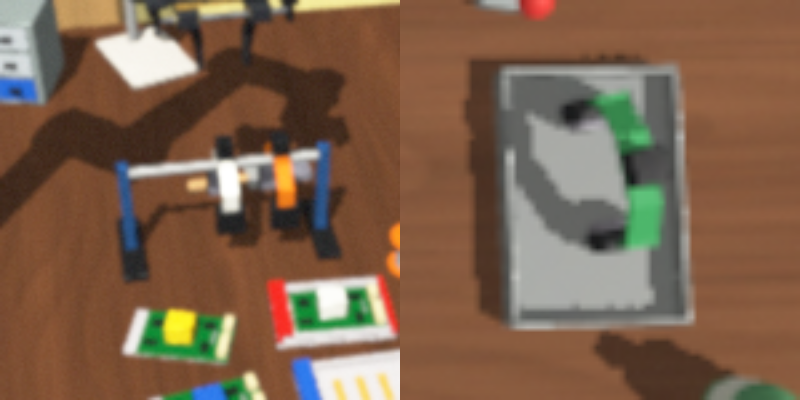

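```bash
python3 -m pendant '[[46,3,0,-80,0],[46,3,0,-80,0],[46,3,0,-80,0],[46,3,0,-80,0],[46,3,0,-80,0],[46,3,0,-80,0],[46,3,0,-80,0],[46,3,0,-80,0],[46,3,0,-80,0],[46,3,0,-80,0]]'
python3 - <<'E'
from h import *
print(go([.471,-.360,.29],-78),yawy())
E
```

```text
time_s: 19.0
tool_pos: [0.4877, -0.1229, 0.2867]
orientation: [3.13, -0.267, -0.001]
wrist_force: [1.1, -0.2, -0.3]
width: 0.0872
gripper_force: 0.0
(array([ 2.37, 23.65, -0.33]), np.float64(-21.8)) -99.76312233344488
```

```bash
python3 -m pendant '[[2.4,23.7,-0.5,-21.8,0],[2.4,23.7,-0.5,-21.8,0],[2.4,23.7,-0.5,-21.8,0],[2.4,23.7,-0.5,-21.8,0],[2.4,23.7,-0.5,-21.8,0],[2.4,23.7,-0.5,-21.8,0],[2.4,23.7,-0.5,-21.8,0],[2.4,23.7,-0.5,-21.8,0]]'
python3 - <<'E'
from h import *
p=snap('wrist','w8.png')
print([(round(d['score'],2),np.round(d['centre']),back(p,d['centre'],.097)[:2]) for d in env.mark_of(p,'headset_c_crown')[:2]])
print(go([.471,-.360,.107],-78),yawy())
cv2.imwrite('pics/w8b.png',cv2.imread('pics/w8.png')[60:300,100:420])
E
```

```text
time_s: 19.8
tool_pos: [0.4707, -0.3577, 0.2916]
orientation: [-3.124, -0.323, 0.001]
wrist_force: [0.2, 0.2, 0.5]
width: 0.0869
gripper_force: 0.0
[(0.9, array([254., 175.]), array([ 0.46945252, -0.35588362])), (0.72, array([241.,  52.]), array([ 0.60917308, -0.31158551]))]
(array([-0.06,  0.28, 18.53]), np.float64(-0.1)) -78.11692878942038
```

View pics/w8b.png

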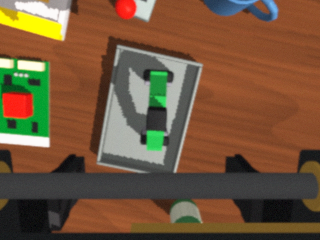

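```bash
python3 -m pendant '[[0,0,5,0,0],[0,0,10,0,0],[0,0,14,0,0],[0,0,17,0,0],[0,0,18.4,0,0],[0,0,18.4,0,0.9],[0,0,18.4,0,0.9],[0,0,18.4,0,0.9],[0,0,18.4,0,0.9],[0,0,18.4,0,0.9]]' 20; python3 -m pendant '[[0,0,0,0,0.9],[0,0,0,0,0.9],[0,0,0,0,0.9],[0,0,0,0,0.9],[0,0,0,0,0.9],[0,0,0,0,0.9]]';python3 -m pendant '[[0,0,-3,0,0.9],[0,0,-8,0,0.9],[0,0,-12,0,0.9],[0,0,-18.7,0,0.9],[0,0,-18.7,0,0.9]]'
python3 - <<'E'
from h import *
print(go([.44,.3385,.295],180),yawy(),go([.47,0,.295],-150))
E
```

```text
time_s: 20.9
tool_pos: [0.4712, -0.3586, 0.1092]
orientation: [3.124, 0.322, 0.003]
wrist_force: [0.1, -1.0, 0.2]
width: 0.0547
gripper_force: 0.0
time_s: 21.5
tool_pos: [0.4707, -0.3585, 0.108]
orientation: [3.125, 0.322, -0.0]
wrist_force: [0.7, 1.1, 0.1]
width: 0.0243
gripper_force: 19.7
time_s: 22.0
tool_pos: [0.4721, -0.3596, 0.3011]
orientation: [3.119, 0.322, 0.012]
wrist_force: [0.9, -0.9, -1.5]
width: 0.0241
gripper_force: 19.7
(array([ 11.12, -68.99,   0.22]), np.float64(-78.2)) -78.2070983951225 (array([  7.14, -35.25,   0.42]), np.float64(71.8))
```

```bash
python3 -m pendant '[[8,-49,0,-55,0.9],[8,-49,0,-55,0.9],[8,-49,0,-55,0.9],[8,-49,0,-55,0.9],[8,-49,0,-55,0.9],[8,-49,0,-55,0.9],[8,-49,0,-55,0.9],[8,-49,0,-55,0.9],[8,-49,0,-55,0.9],[8,-49,0,-55,0.9]]'
python3 - <<'E'
from h import *
print(go([.44,.3385,.295],0),yawy())
E
```

```text
time_s: 23.0
tool_pos: [0.448, 0.1396, 0.2949]
orientation: [-2.622, -1.729, 0.0]
wrist_force: [1.2, -0.1, -1.3]
width: 0.024
gripper_force: 20.0
(array([17.96, -8.57, -0.  ]), np.float64(-23.2)) -23.190999850728012
```

```bash
python3 -m pendant '[[18,-8.5,0,-23.2,0.9],[18,-8.5,0,-23.2,0.9],[18,-8.5,0,-23.2,0.9],[18,-8.5,0,-23.2,0.9],[18,-8.5,0,-23.2,0.9],[18,-8.5,0,-23.2,0.9],[18,-8.5,0,-23.2,0.9]]'
python3 - <<'E'
from h import *
print(go([.44,.3385,.158],0),yawy())
E
```

```text
time_s: 23.7
tool_pos: [0.4417, 0.3357, 0.2947]
orientation: [2.222, 2.22, -0.002]
wrist_force: [-0.1, -1.2, -1.9]
width: 0.0241
gripper_force: 20.0
(array([ 0.29, -0.16, 13.67]), np.float64(-0.1)) -0.0563821438467999
```

```bash
python3 -m pendant '[[0.2,0,3,0,0.9],[0.2,0,6,0,0.9],[0.2,0,9,0,0.9],[0.2,0,11.5,0,0.9],[0.2,0,13,0,0.9],[0.2,0,13.7,0,0.9],[0.2,0,13.7,0,0.9],[0.2,0,13.7,0,0.9],[0.2,0,13.8,0,0.9]]';python3 -m pendant '[[0,0,0,0,0.9],[0,0,0,0,0.7],[0,0,0,0,0.5],[0,0,0,0,0.5],[0,0,0,0,0.4]]';python3 -m pendant '[[0,0,-4,0,0.4],[0,0,-8,0,0.4],[0,0,-13,0,0.4],[0,0,-13,0,0.4]]'
python3 - <<'E'
from h import *
print(go([.637,.152,.2],-93.2),yawy())
s=snap('side'); t=snap('top')
a=cv2.cvtColor(s['image'],cv2.COLOR_RGB2BGR); b=cv2.cvtColor(t['image'],cv2.COLOR_RGB2BGR)
cv2.imwrite('pics/c9.png',np.hstack([cv2.resize(a[70:220,150:300],(400,400)),cv2.resize(b[130:290,150:310],(400,400))]))
for n in 'abc': print(n,[(round(d['score'],2),back(s,d['centre'],.15)) for d in env.mark_of(s,'headset_%s_crown'%n)[:1]])
E
```

```text
time_s: 24.6
tool_pos: [0.4425, 0.3384, 0.1581]
orientation: [-2.223, -2.22, -0.003]
wrist_force: [-2.0, -1.7, 5.7]
width: 0.0242
gripper_force: 20.0
time_s: 25.1
tool_pos: [0.442, 0.3386, 0.157]
orientation: [-2.222, -2.221, 0.0]
wrist_force: [0.0, -0.1, -0.7]
width: 0.0423
gripper_force: 0.0
time_s: 25.5
tool_pos: [0.4449, 0.3409, 0.2953]
orientation: [2.22, 2.221, 0.025]
wrist_force: [-0.2, 0.3, -0.4]
width: 0.0521
gripper_force: 0.0
(array([-19.  ,  19.09,   9.55]), np.float64(-86.8)) 0.023063148879992362
a [(0.67, array([0.59300763, 0.35703917, 0.15      ]))]
b [(0.64, array([0.53096112, 0.32686942, 0.15      ]))]
c [(0.67, array([0.44953968, 0.32138541, 0.15      ]))]
```

View pics/c9.png

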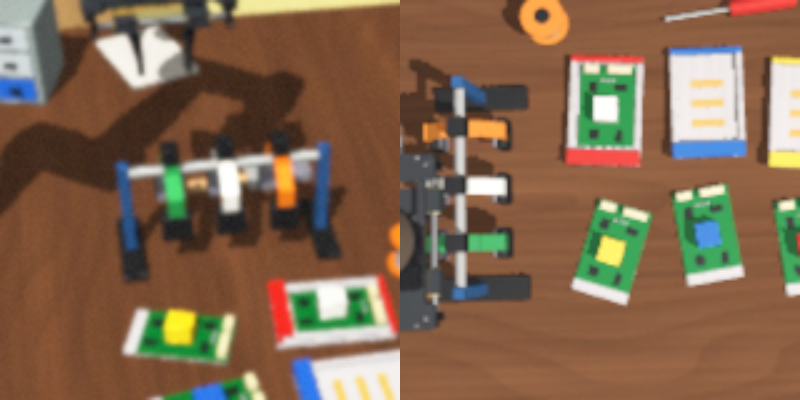

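```bash
python3 -m pendant '[[-19,19.3,0,84,0],[-19,19.3,0,84,0],[-19,19.3,0,84,0],[-19,19.3,0,84,0],[-19,19.3,4,84,0],[-19,19.3,4,84,0],[-19,19.3,4,84,0],[-19,19.3,4,84,0],[-19,19.3,4,84,0],[-19,19.3,4,84,0]]';python3 -m pendant '[[0,0,0,8,0],[0,0,0,8,0],[0,0,0,8,0]]'
cat >> h.py <<'E'
def relay(p,col,z,near,rad=40):
    "centre and yaw (deg, mod 90) of the relay top of a colour, seen near pixel near"
    hsv=cv2.cvtColor(p['image'],cv2.COLOR_RGB2HSV)
    lo,hi={'white':((0,0,170),(180,50,255)),'yellow':((20,140,120),(34,255,255)),'blue':((100,120,80),(122,255,255)),'red':((0,170,110),(8,255,255))}[col]
    m=cv2.inRange(hsv,lo,hi); k=np.zeros_like(m); u,v=map(int,near); k[max(v-rad,0):v+rad,max(u-rad,0):u+rad]=1; m=m*k
    cs=[c for c in cv2.findContours(m,0,2)[0] if cv2.contourArea(c)>80]
    out=[]
    for c in cs:
        b=cv2.boxPoints(cv2.minAreaRect(c)); w=np.array([back(p,q,z)[:2] for q in b]); e=w[1]-w[0]
        out.append((np.round(w.mean(0),4),np.round([np.linalg.norm(w[1]-w[0]),np.linalg.norm(w[2]-w[1])],3),round((np.degrees(np.arctan2(e[1],e[0]))+45)%90-45,1)))
    return out
E
python3 - <<'E'
from h import *
p=snap('wrist','w10.png')
n=proj(p,[.637,.152,.042]); print(n,tcp()[0],yawy())
print(relay(p,'white',.042,n,22))
print([(round(d['score'],2),back(p,d['centre'],.01)) for d in env.mark_of(p,'board_old')[:1]])
print(env.read_state()['q'])
E
```

```text
time_s: 26.75
tool_pos: [0.6344, 0.148, 0.2448]
orientation: [3.136, 0.155, -0.006]
wrist_force: [-0.1, -0.3, 0.7]
width: 0.0869
gripper_force: 0.0
time_s: 27.05
tool_pos: [0.6345, 0.1483, 0.2458]
orientation: [3.14, -0.051, -0.003]
wrist_force: [-0.1, -0.4, 0.4]
width: 0.0871
gripper_force: 0.0
[252.00185001 170.72406633] [0.63459981 0.14831853 0.24611742] -91.8861455968072
[(array([0.6363, 0.1494]), array([0.034, 0.035]), np.float64(-1.9))]
[(0.57, array([0.63794102, 0.14419062, 0.01      ]))]
[ 4.77318478e-01  4.17679748e-01  1.19082858e-01 -9.83567226e-06
 -1.27344175e+00  1.06005457e+00]
```

View pics/w10.png

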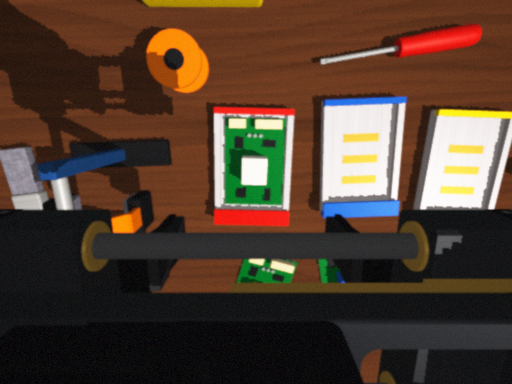

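```bash
python3 -m pendant '[[0.85,-0.1,5,0.7,0.3],[0.85,-0.1,10,0.7,0.3],[0.85,-0.1,15,0.7,0.3],[0.85,-0.1,19,0.7,0.3],[0.85,-0.1,21.5,0.7,0.3],[0.85,-0.1,22.3,0.7,0.3],[0.85,-0.1,22.7,0.7,0.3],[0.85,-0.1,22.7,0.7,0.3]]' 8;python3 -m pendant '[[0,0,0,0,0.9],[0,0,0,0,0.9],[0,0,0,0,0.9],[0,0,0,0,0.9],[0,0,0,0,0.9],[0,0,0,0,0.9]]';python3 -m pendant '[[0,0,-0.3,0,0.9],[0,0,-0.6,0,0.9],[0,0,-0.9,0,0.9],[0,0,-1.2,0,0.9],[0,0,-1.2,0,0.9]]'
```

```text
time_s: 27.95
tool_pos: [0.6442, 0.1495, 0.0211]
orientation: [-3.14, 0.073, -0.003]
wrist_force: [-0.2, 0.7, -0.2]
width: 0.0609
gripper_force: 0.0
time_s: 28.55
tool_pos: [0.6436, 0.1492, 0.0207]
orientation: [-3.141, 0.075, -0.001]
wrist_force: [-0.9, 0.7, 3.4]
width: 0.0339
gripper_force: 8.0
time_s: 29.05
tool_pos: [0.6432, 0.1491, 0.0321]
orientation: [3.141, -0.075, -0.001]
wrist_force: [-0.1, 0.1, -1.4]
width: 0.0341
gripper_force: 8.0
```

```bash
python3 - <<'E'
from h import *
s=snap('side'); p=snap('wrist')
a=cv2.cvtColor(s['image'],cv2.COLOR_RGB2BGR); b=cv2.cvtColor(p['image'],cv2.COLOR_RGB2BGR)
cv2.imwrite('pics/c11.png',np.hstack([cv2.resize(a[150:220,235:305],(400,400),interpolation=cv2.INTER_CUBIC),cv2.resize(b[120:280,180:340],(400,400))]))
E
```

```text
(no output)
```

View pics/c11.png

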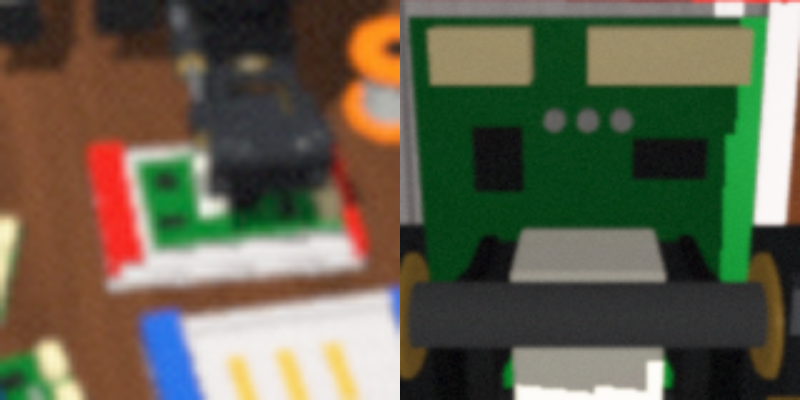

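```bash
python3 -m pendant '[[0,0,-0.3,0,0.9],[0.5,0,-0.3,0,0.9],[1.0,0,-0.3,0,0.9],[1.5,0,-0.3,0,0.9],[1.7,0,-0.3,0,0.9],[1.7,0,-0.3,0,0.9]]';python3 -m pendant '[[0,0,-1,0,0.9],[0,0,-2,0,0.9],[0,0,-4,0,0.9],[0,0,-8,0,0.9],[0,0,-8,0,0.9]]'
python3 - <<'E'
from h import *
s=snap('side'); p=snap('wrist')
a=cv2.cvtColor(s['image'],cv2.COLOR_RGB2BGR); b=cv2.cvtColor(p['image'],cv2.COLOR_RGB2BGR)
cv2.imwrite('pics/c12.png',np.hstack([cv2.resize(a[120:220,225:325],(400,400),interpolation=cv2.INTER_CUBIC),cv2.resize(b[120:280,180:340],(400,400))]))
print(go([.46,-.349,.2],-91.5),yawy())
E
```

```text
time_s: 29.75
tool_pos: [0.6608, 0.1482, 0.035]
orientation: [-3.141, 0.075, -0.0]
wrist_force: [-0.0, 0.2, -2.0]
width: 0.034
gripper_force: 8.0
time_s: 30.25
tool_pos: [0.6648, 0.1497, 0.1233]
orientation: [-3.136, 0.072, -0.022]
wrist_force: [0.2, -0.1, -0.3]
width: 0.034
gripper_force: 8.0
(array([-17.69,  50.66,  -8.42]), np.float64(-1.2)) -92.72522088400096
```

View pics/c12.png

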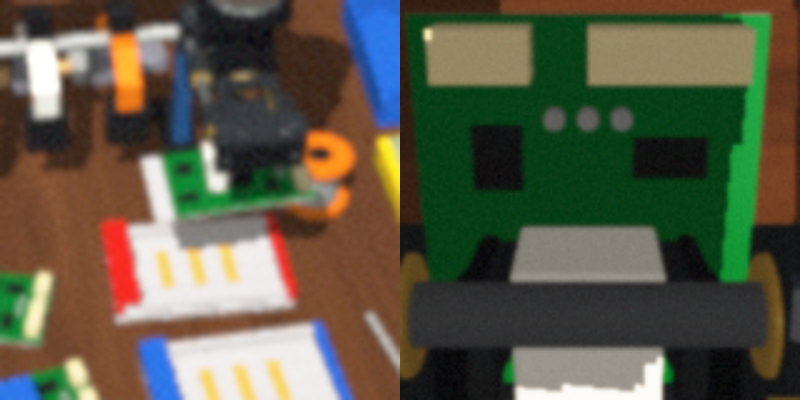

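```bash
python3 -m pendant '[[0,5,-6,0,0.9],[-17.7,50.7,-8.4,-1.2,0.9],[-17.7,50.7,-8.4,-1.2,0.9],[-17.7,50.7,-8.4,-1.2,0.9],[-17.7,50.7,-8.4,-1.2,0.9],[-17.7,50.7,-8.4,-1.2,0.9],[-17.7,50.7,-8.4,-1.2,0.9],[-17.7,50.7,-8.4,-1.2,0.9],[-17.7,50.7,-8.4,-1.2,0.9],[-17.7,50.7,-8.4,-1.2,0.9]]'; python3 -m pendant '[[0,0,0,0,0.9],[0,0,0,0,0.9]]'
python3 - <<'E'
from h import *
print(go([.46,-.349,.016],-91.5),yawy())
E
```

```text
time_s: 31.35
tool_pos: [0.4806, -0.2969, 0.1931]
orientation: [-3.14, 0.042, 0.003]
wrist_force: [1.7, -0.1, -1.3]
width: 0.0339
gripper_force: 8.0
time_s: 31.55
tool_pos: [0.4811, -0.2965, 0.1929]
orientation: [-3.14, 0.047, 0.003]
wrist_force: [0.8, 0.3, -1.7]
width: 0.0344
gripper_force: 8.0
(array([-1.93,  5.33, 17.68]), np.float64(-0.2)) -91.70455319460957
```

```bash
python3 -m pendant '[[-1.9,5.3,0,0,0.9],[-1.9,5.3,4,0,0.9],[-1.9,5.3,8,0,0.9],[-1.9,5.3,12,0,0.9],[-1.9,5.3,15,0,0.9],[-1.9,5.3,16,0,0.9],[-1.9,5.3,17,0,0.9],[-1.9,5.3,17.6,0,0.9],[-1.9,5.3,17.7,0,0.9],[-1.9,5.3,17.7,0,0.9]]';python3 -m pendant '[[0,0,0,0,0.9],[0,0,0,0,0.6],[0,0,0,0,0.4],[0,0,0,0,0.3],[0,0,0,0,0.3]]';python3 -m pendant '[[0,0,-4,0,0.3],[0,0,-9,0,0.3],[0,0,-14,0,0.3],[0,0,-19,0,0.3],[0,0,-22,0,0.2],[0,0,-22,0,0.1]]'
python3 - <<'E'
from h import *
p=snap('wrist','w13.png'); n=proj(p,[.453,-.349,.037]); print(n,tcp()[0],yawy(),relay(p,'white',.037,n,22))
for m in ['board_old','tray']: print(m,[(round(d['score'],2),back(p,d['centre'],.005)) for d in env.mark_of(p,m)[:1]])
b=np.array([[.383,.043],[.523,.043]]) 
t=snap('top')
for m,c,h in [('board_yellow','yellow',.032),('board_blue','blue',.032),('board_red','red',.032)]:
    r=env.mark_of(t,m)[0]; print(m,round(r['score'],2),relay(t,c,h,r['centre'],10),back(t,r['centre'],0)[:2])
E
```

```text
time_s: 32.55
tool_pos: [0.4629, -0.3483, 0.0179]
orientation: [3.141, -0.041, 0.003]
wrist_force: [-0.1, -0.6, -1.7]
width: 0.034
gripper_force: 8.0
time_s: 33.05
tool_pos: [0.4623, -0.3483, 0.0171]
orientation: [3.141, -0.042, 0.001]
wrist_force: [-1.5, -0.4, -0.5]
width: 0.0519
gripper_force: 0.0
time_s: 33.65
tool_pos: [0.4645, -0.3496, 0.2431]
orientation: [3.136, -0.041, 0.017]
wrist_force: [-0.3, 0.1, 0.4]
width: 0.0705
gripper_force: 0.0
[253.91811187 182.50415258] [ 0.46310139 -0.34860572  0.23965001] -91.52895774302054 [(array([ 0.4563, -0.3479]), array([0.035, 0.036]), np.float64(-1.6))]
board_old [(0.6, array([ 0.456034  , -0.34883372,  0.005     ]))]
tray []
board_yellow 0.79 [(array([0.4279, 0.1453]), array([0.037, 0.038]), np.float64(-19.8))] [0.43062538 0.15549492]
board_blue 0.82 [] [0.45442422 0.00080905]
board_red 0.81 [] [ 0.41949027 -0.14667374]
```

```bash
python3 -m pendant '[[-3.4,-20,0,-7,0.1],[-3.4,-20,0,-7,0.1],[-3.4,-20,0,-7,0.1],[-3.4,-20,0,-7,0.1],[-3.4,-20,0,-7,0.1],[-3.4,-20,0,-7,0.1]]'
cat > look.py <<'E'
from h import *
import sys
c,x,y,z,rad=sys.argv[1],*map(float,sys.argv[2:6])
p=snap('wrist'); n=proj(p,[x,y,z+.032]); print(n,tcp()[0],yawy()); r=relay(p,c,z+.032,n,int(rad)); print(r)
print([(round(d['score'],2),back(p,d['centre'],z)[:2]) for d in env.mark_of(p,'board_'+c)[:1]])
g=env.regions_of(p,'board_'+c)
if g:
    k=max(cv2.findContours(g[0]['pixels'].astype(np.uint8),0,2)[0],key=cv2.contourArea); w=np.array([back(p,q,z+.004)[:2] for q in cv2.boxPoints(cv2.minAreaRect(k))]); print('plate',w.mean(0),[np.linalg.norm(w[i+1]-w[i]) for i in (0,1)],[np.degrees(np.arctan2(*(w[i+1]-w[i])[::-1])) for i in (0,1)])
E
python3 look.py red .428 -.149 0 30
```

```text
time_s: 34.6
tool_pos: [0.4334, -0.1463, 0.2367]
orientation: [3.138, 0.155, -0.001]
wrist_force: [-0.2, -0.7, 0.7]
width: 0.078
gripper_force: 0.0
[256.66719304 176.80730192] [ 0.43356802 -0.14720625  0.23656603] -84.46018318906758
[(array([ 0.4292, -0.1453]), array([0.032, 0.037]), np.float64(5.6))]
[(0.91, array([ 0.42569227, -0.14349771]))]
plate [ 0.42688386 -0.14471227] [np.float64(0.0839615716489249), np.float64(0.14123864722609822)] [np.float64(-84.38247417655407), np.float64(-172.92574456092362)]
```

```bash
python3 -m pendant '[[0.2,-0.3,5,0,0.2],[0.2,-0.3,10,0,0.3],[0.2,-0.3,15,0,0.3],[0.2,-0.3,19,0,0.3],[0.2,-0.3,21.5,0,0.3],[0.2,-0.3,22.3,0,0.3],[0.2,-0.3,22.7,0,0.3],[0.2,-0.3,22.7,0,0.3]]' 8;python3 -m pendant '[[0,0,0,0,0.9],[0,0,0,0,0.9],[0,0,0,0,0.9],[0,0,0,0,0.9],[0,0,0,0,0.9],[0,0,0,0,0.9]]';python3 -m pendant '[[0,0,-3,0,0.9],[0,0,-7,0,0.9],[0,0,-12,0,0.9],[0,0,-17,0,0.9],[0,0,-17,0,0.9]]'
python3 - <<'E'
from h import *
print(go([.57,.152,.18],-93.2),yawy())
E
```

```text
time_s: 35.55
tool_pos: [0.4359, -0.1448, 0.0102]
orientation: [3.138, 0.149, 0.002]
wrist_force: [-0.2, -0.3, -0.7]
width: 0.0608
gripper_force: 0.0
time_s: 36.15
tool_pos: [0.4356, -0.1442, 0.0104]
orientation: [3.138, 0.151, 0.001]
wrist_force: [-0.4, 0.1, 5.4]
width: 0.0341
gripper_force: 8.0
time_s: 36.65
tool_pos: [0.4396, -0.1445, 0.1864]
orientation: [3.136, 0.152, 0.024]
wrist_force: [1.0, -0.5, -2.2]
width: 0.034
gripper_force: 8.0
(array([ 15.83, -28.25,   0.81]), np.float64(8.7)) -84.4609071886136
```

```bash
python3 -m pendant '[[15,-28.3,0.5,8.7,0.9],[15,-28.3,0.5,8.7,0.9],[15,-28.3,0.5,8.7,0.9],[15,-28.3,0.5,8.7,0.9],[15,-28.3,0.5,8.7,0.9],[15,-28.3,0.5,8.7,0.9],[15,-28.3,0.5,8.7,0.9],[15,-28.3,0.5,8.7,0.9],[15,-28.3,0.5,8.7,0.9]]'
cat > cradle.py <<'E'
from h import *
import sys
np.set_printoptions(precision=4,suppress=True)
c,x,y=sys.argv[1],float(sys.argv[2]),float(sys.argv[3])
p=snap('wrist',f'cr_{c}.png'); hsv=cv2.cvtColor(p['image'],cv2.COLOR_RGB2HSV)
lo,hi={'red':((0,160,70),(8,255,255)),'blue':((100,130,70),(122,255,255)),'yellow':((22,130,100),(36,255,255))}[c]
m=cv2.inRange(hsv,lo,hi)
for s,z in ((.078,.02),(-.071,.026)):
    n=proj(p,[x+s,y,z]); k=np.zeros_like(m); u,v=map(int,n)
    if not(0<v<384): continue
    k[max(v-28,0):max(v+28,0),max(u-80,0):u+80]=1
    cs=[q for q in cv2.findContours(m*k,0,2)[0] if cv2.contourArea(q)>150]
    for q in cs:
        w=np.array([back(p,b,z)[:2] for b in cv2.boxPoints(cv2.minAreaRect(q))]); w=w[np.argsort(w[:,1])]; e=w[2:].mean(0)-w[:2].mean(0); yaw=np.arctan2(-e[0],e[1]); d=np.array([np.cos(yaw),np.sin(yaw)])
        print(s,'px',n,'c',w.mean(0),'len',np.linalg.norm(e),'yaw',np.degrees(yaw),'cradle->',w.mean(0)-s*d)
print(tcp()[0],yawy())
E
python3 cradle.py red .637 .152
```

```text
time_s: 37.55
tool_pos: [0.5563, 0.152, 0.1727]
orientation: [3.139, -0.088, -0.006]
wrist_force: [-1.2, -0.1, -2.3]
width: 0.0337
gripper_force: 8.0
0.078 px [245.9597  26.8404] c [0.7136 0.147 ] len 0.10948478539713542 yaw -3.216164984457677 cradle-> [0.6358 0.1513]
[0.5563 0.1512 0.1732] -93.24979631305642
```

```bash
python3 -m pendant '[[5,-0.25,0,0,0.9],[9.95,-0.5,3,0,0.9],[9.95,-0.5,6,0,0.9],[9.95,-0.5,9,0,0.9],[9.95,-0.5,11,0,0.9],[9.95,-0.5,12.5,0,0.9],[9.95,-0.5,13,0,0.9],[9.95,-0.5,13,0,0.9],[9.95,-0.5,13,0,0.9]]'
python3 - <<'E'
from h import *
print(go([.656,.1504,.032],-93.2),yawy())
E
```

```text
time_s: 38.5
tool_pos: [0.658, 0.1513, 0.0463]
orientation: [-3.139, 0.088, -0.004]
wrist_force: [0.3, -0.6, -1.0]
width: 0.0337
gripper_force: 8.0
(array([-0.2 ,  0.11,  1.43]), np.float64(-0.0)) -93.2222411073611
```

```bash
python3 -m pendant '[[-0.2,0.05,0.5,0,0.9],[-0.2,0.1,1.0,0,0.9],[-0.2,0.1,1.5,0,0.9],[-0.2,0.1,1.8,0,0.9],[-0.2,0.1,2.0,0,0.9],[-0.2,0.1,2.1,0,0.9],[-0.2,0.1,2.1,0,0.9]]'; python3 look.py red .649 .151 .012 30
```

```text
time_s: 39.2
tool_pos: [0.6549, 0.1503, 0.0259]
orientation: [3.14, -0.087, -0.0]
wrist_force: [-4.7, -0.3, 8.7]
width: 0.0341
gripper_force: 8.0
[254.58144443 252.73289079] [0.65493355 0.15031624 0.02593643] -93.17978395169541
[(array([0.6382, 0.1519]), array([0.033, 0.014]), np.float64(-3.2)), (array([0.6647, 0.1502]), array([0.031, 0.005]), np.float64(-3.2))]
[(0.79, array([0.64519967, 0.1541986 ]))]
plate [0.68329854 0.14912843] [np.float64(0.0682526106222005), np.float64(0.08706688742539184)] [np.float64(-6.828947361326506), np.float64(-93.21706195975968)]
```

```bash
cat > tilt.py <<'E'
from h import *
import sys
c=sys.argv[1]; off=float(sys.argv[2]) # grip offset along board x (m)
p=snap('wrist',f'tl_{c}.png'); x,R=tcp()
hsv=cv2.cvtColor(p['image'],cv2.COLOR_RGB2HSV); m=cv2.inRange(hsv,(50,120,25),(85,255,255)); m[250:]=0
k=max(cv2.findContours(m,0,2)[0],key=cv2.contourArea); u,v=k[:,0,0],k[:,0,1]
top=v.min(); 
w=[(r,u[np.abs(v-r)<=1].min(),u[np.abs(v-r)<=1].max()) for r in (top+4,top+25,top+45)]
print('green top row',top,w, 'yaw',yawy(), x)
for h in (.0104,.013,.016):
  for th in (0,.04,.07,.1):
    out=[]
    for bx,by in ((.07,.042),(.07,-.042)):
        dx=bx-off; P=x+R@np.array([dx*np.cos(th),by,0])+np.array([0,0,-h+.004+dx*np.sin(th)])
        out.append(np.round(proj(p,P),1))
    print(h,th,out)
E
python3 tilt.py red .007; python3 - <<'E'
import cv2,numpy as np
a=cv2.imread('pics/tl_red.png'); print(a[60:140:6,255].tolist())
E
```

```text
[[35, 63, 116], [34, 63, 116], [36, 64, 111], [33, 65, 115], [34, 64, 117], [37, 68, 124], [28, 52, 97], [17, 29, 53], [19, 31, 56], [20, 34, 59], [13, 27, 49], [27, 33, 138], [54, 88, 75], [81, 118, 123]]Traceback (most recent call last):
  File "tilt.py", line 8, in <module>
    w=[(r,u[np.abs(v-r)<=1].min(),u[np.abs(v-r)<=1].max()) for r in (top+4,top+25,top+45)]
          ~~~~~~~~~~~~~~~~~~~~~^^
    return umr_minimum(a, axis, None, out, keepdims, initial, where)
ValueError: zero-size array to reduction operation minimum which has no identity
```

```bash
sed -i "s/^k=max.*/n,l,st,_=cv2.connectedComponentsWithStats(m); i=1+st[1:,4].argmax(); v,u=np.where(l==i)/" tilt.py; python3 tilt.py red .007
```

```text
green top row 129 [(np.int64(133), np.int64(184), np.int64(326)), (np.int64(154), np.int64(185), np.int64(325)), (np.int64(174), np.int64(187), np.int64(324))] yaw -93.17815903961694 [0.65492622 0.15031026 0.02595869]
0.0104 0 [array([326.6, 126.1]), array([183.6, 126.2])]
0.0104 0.04 [array([327.7, 126.2]), array([182.6, 126.3])]
0.0104 0.07 [array([328.5, 126.5]), array([181.8, 126.6])]
0.0104 0.1 [array([329.4, 126.8]), array([180.9, 126.9])]
0.013 0 [array([325.5, 126. ]), array([184.7, 126.1])]
0.013 0.04 [array([326.6, 126.2]), array([183.7, 126.3])]
0.013 0.07 [array([327.4, 126.4]), array([182.9, 126.5])]
0.013 0.1 [array([328.2, 126.7]), array([182.1, 126.8])]
0.016 0 [array([324.3, 126. ]), array([185.9, 126.1])]
0.016 0.04 [array([325.3, 126.1]), array([184.9, 126.2])]
0.016 0.07 [array([326.1, 126.3]), array([184.2, 126.4])]
0.016 0.1 [array([326.9, 126.7]), array([183.4, 126.8])]
```

```bash
cat >> tilt.py <<'E'
print('slope test: width ratio at rows +4 / +45')
a=[ (u[v==r].max()-u[v==r].min()+1) for r in range(top+3,top+60)]
print('measured', np.polyfit(np.arange(len(a)),a,1))
for th in (-.03,0,.03,.06,.09,.12):
    q=[]
    for bx in np.linspace(.068,.03,8):
        dx=bx-off; P=[proj(p,x+R@np.array([dx*np.cos(th),by,0])+np.array([0,0,-.0104+.004+dx*np.sin(th)])) for by in (.042,-.042)]
        q.append((P[0][1],P[0][0]-P[1][0]))
    q=np.array(q); f=np.polyfit(q[:,0]-(top+3),q[:,1],1); print(th,f)
E
python3 tilt.py red .0053 | tail -8
```

```text
slope test: width ratio at rows +4 / +45
measured [ -0.15160747 144.17483364]
-0.03 [-1.04958349e-01  1.40748621e+02]
0 [-1.20763259e-01  1.42248398e+02]
0.03 [-1.36940935e-01  1.43783550e+02]
0.06 [ -0.15353494 145.35821206]
0.09 [ -0.17059265 146.97687872]
0.12 [ -0.18816586 148.64446462]
```

```bash
python3 -m pendant '[[-0.3,0,0,0,0.9],[-0.6,0,0,0,0.9],[-0.9,0,0,0,0.9],[-1.2,0,0,0,0.9],[-1.3,0,0,0,0.9],[-1.3,0,0,0,0.9],[-1.3,0,0,0,0.9]]';python3 -m pendant '[[0,0,0.2,0,0.9],[0,0,0.4,0,0.9],[0,0,0.6,0,0.9],[0,0,0.6,0,0.9]]'; python3 tilt.py red .0053
```

```text
time_s: 40.2
tool_pos: [0.6407, 0.1508, 0.0226]
orientation: [3.139, -0.089, -0.005]
wrist_force: [-0.7, 0.7, -0.9]
width: 0.0338
gripper_force: 8.0
time_s: 40.6
tool_pos: [0.6421, 0.1508, 0.0193]
orientation: [3.14, -0.088, -0.0]
wrist_force: [-3.1, -0.7, 7.3]
width: 0.0339
gripper_force: 8.0
green top row 131 [(np.int64(135), np.int64(185), np.int64(325)), (np.int64(156), np.int64(186), np.int64(324)), (np.int64(176), np.int64(187), np.int64(323))] yaw -93.1951228214116 [0.64204196 0.15079592 0.01931475]
0.0104 0 [array([326.8, 123.2]), array([183.5, 123.3])]
0.0104 0.04 [array([327.9, 123.3]), array([182.4, 123.4])]
0.0104 0.07 [array([328.8, 123.5]), array([181.5, 123.6])]
0.0104 0.1 [array([329.6, 123.8]), array([180.7, 123.9])]
0.013 0 [array([325.7, 123.1]), array([184.6, 123.2])]
0.013 0.04 [array([326.8, 123.2]), array([183.5, 123.3])]
0.013 0.07 [array([327.6, 123.4]), array([182.7, 123.5])]
0.013 0.1 [array([328.5, 123.8]), array([181.9, 123.9])]
0.016 0 [array([324.5, 123.1]), array([185.8, 123.2])]
0.016 0.04 [array([325.5, 123.2]), array([184.8, 123.3])]
0.016 0.07 [array([326.3, 123.4]), array([184. , 123.5])]
0.016 0.1 [array([327.1, 123.7]), array([183.2, 123.8])]
slope test: width ratio at rows +4 / +45
measured [-1.19522945e-01  1.41048397e+02]
-0.03 [-1.04936566e-01  1.40512805e+02]
0 [-1.20738464e-01  1.41980607e+02]
0.03 [-1.36913120e-01  1.43483036e+02]
0.06 [ -0.1535041  145.02413809]
0.09 [ -0.17055877 146.6083141 ]
0.12 [ -0.18812892 148.24037398]
```

```bash
python3 -m pendant '[[0,0,-0.2,0,0.9],[0,0,-0.2,0,0.6],[0,0,-0.2,0,0.4],[0,0,-0.2,0,0.3],[0,0,-0.2,0,0.3]]';python3 -m pendant '[[0,0,-4,0,0.3],[0,0,-9,0,0.3],[0,0,-14,0,0.3],[0,0,-19,0,0.3],[0,0,-22,0,0.2],[0,0,-22,0,0.1],[0,0,-22,0,0.1]]'
python3 look.py red .636 .1515 .01 30; python3 cradle.py red .636 .1515
```

```text
time_s: 41.15
tool_pos: [0.6421, 0.1511, 0.0196]
orientation: [3.14, -0.088, -0.0]
wrist_force: [0.8, 0.9, -0.0]
width: 0.0516
gripper_force: 0.0
time_s: 41.85
tool_pos: [0.6419, 0.1512, 0.2403]
orientation: [-3.139, 0.089, -0.001]
wrist_force: [-0.6, 0.7, -0.4]
width: 0.0752
gripper_force: 0.0
[255.23017268 178.04974741] [0.64132941 0.15095384 0.23864952] -93.24316231719786
[(array([0.6339, 0.1526]), array([0.033, 0.036]), np.float64(-3.3))]
[(0.75, array([0.62998007, 0.15562157]))]
plate [0.63819266 0.15170918] [np.float64(0.0815348351079123), np.float64(0.1258677058500249)] [np.float64(-93.2768647830385), np.float64(178.2220592376008)]
0.078 px [251.0536 115.8821] c [0.7155 0.1469] len 0.1116567353127852 yaw -3.2732543906208056 cradle-> [0.6376 0.1513]
-0.071 px [257.3139 223.9451] c [0.5658 0.1562] len 0.11112664603199655 yaw -3.2974075160716128 cradle-> [0.6367 0.1521]
[0.6414 0.1508 0.2377] -93.23425034901308
```

```bash
python3 -m pendant '[[-18.1,16,0,-11.2,0.1],[-18.1,16,0,-11.2,0.1],[-18.1,16,0,-11.2,0.1],[-18.1,16,0,-11.2,0.1],[-18.1,16,0,-11.2,0.1],[-18.1,16,0,-11.2,0.1],[-18.1,16,0,-11.2,0.1],[-18.1,16,0,-11.2,0.1]]'
python3 look.py blue .447 0 0 30
python3 - <<'E'
from h import *
print(go([.457,.003,.0105],-82))
E
```

```text
time_s: 42.85
tool_pos: [0.4532, 0.0019, 0.2395]
orientation: [3.134, 0.219, -0.0]
wrist_force: [-0.0, 0.4, 0.5]
width: 0.0781
gripper_force: 0.0
[255.80941318 176.99121966] [0.45330101 0.00210565 0.23942534] -82.00099398115806
[(array([0.4489, 0.0048]), array([0.038, 0.033]), np.float64(7.2))]
[(0.94, array([0.44942017, 0.00525363]))]
plate [0.44675023 0.00470758] [np.float64(0.08457968579568201), np.float64(0.14066785836176524)] [np.float64(-82.0492127403772), np.float64(-170.64358643194845)]
(array([ 0.42, -0.04, 22.87]), np.float64(0.0))
```

```bash
python3 -m pendant '[[0.2,-0.3,5,0,0.2],[0.2,-0.3,10,0,0.3],[0.2,-0.3,15,0,0.3],[0.2,-0.3,19,0,0.3],[0.2,-0.3,21.5,0,0.3],[0.2,-0.3,22.5,0,0.3],[0.2,-0.3,22.9,0,0.3],[0.2,-0.3,22.9,0,0.3]]' 8;python3 -m pendant '[[0,0,0,0,0.9],[0,0,0,0,0.9],[0,0,0,0,0.9],[0,0,0,0,0.9],[0,0,0,0,0.9],[0,0,0,0,0.9]]';python3 -m pendant '[[0,0,-3,0,0.9],[0,0,-7,0,0.9],[0,0,-12,0,0.9],[0,0,-17,0,0.9],[0,0,-17,0,0.9]]'
python3 - <<'E'
from h import *
print(go([.564,-.001,.18],-90),yawy())
E
```

```text
time_s: 43.8
tool_pos: [0.4548, 0.0051, 0.0111]
orientation: [-3.134, -0.219, -0.001]
wrist_force: [-0.7, -0.3, 0.9]
width: 0.061
gripper_force: 0.0
time_s: 44.4
tool_pos: [0.4542, 0.0048, 0.0114]
orientation: [-3.134, -0.219, -0.001]
wrist_force: [-1.0, -0.2, 5.0]
width: 0.0343
gripper_force: 8.0
time_s: 44.9
tool_pos: [0.4583, 0.0058, 0.1874]
orientation: [-3.131, -0.22, -0.024]
wrist_force: [1.8, -0.1, -2.4]
width: 0.0343
gripper_force: 8.0
(array([10.36,  2.15,  0.9 ]), np.float64(8.0)) -81.962375561484
```

```bash
python3 -m pendant '[[10.4,2.2,0.7,8,0.9],[10.4,2.2,0.7,8,0.9],[10.4,2.2,0.7,8,0.9],[10.4,2.2,0.7,8,0.9],[10.4,2.2,0.7,8,0.9]]'
python3 cradle.py blue .644 -.001; python3 - <<'E'
from h import *
print(go([.664,-.001,.042],-90),yawy())
E
```

```text
time_s: 45.4
tool_pos: [0.5583, -0.0028, 0.1722]
orientation: [3.141, -0.002, -0.006]
wrist_force: [-0.5, -0.1, -2.0]
width: 0.0341
gripper_force: 8.0
0.078 px [252.9972  20.9263] c [ 0.7209 -0.0015] len 0.10790537902664192 yaw 0.5302813497950185 cradle-> [ 0.6429 -0.0022]
[ 0.5583 -0.0027  0.1729] -90.03723389158975
(array([10.6 , -0.18, 13.06]), np.float64(-0.0)) -90.03723389158975
```

```bash
python3 -m pendant '[[5,-0.1,0,0,0.9],[10,-0.1,3,0,0.9],[10.5,-0.1,6,0,0.9],[10.5,-0.1,9,0,0.9],[10.5,-0.1,11,0,0.9],[10.5,-0.1,12.3,0,0.9],[10.5,-0.1,12.8,0,0.9],[10.5,-0.1,12.8,0,0.9],[10.5,-0.1,12.8,0,0.9]]'
python3 - <<'E'
from h import *
print(go([.6635,-.0015,.032],-90),yawy())
E
```

```text
time_s: 46.35
tool_pos: [0.6659, -0.0014, 0.0475]
orientation: [-3.141, 0.0, -0.005]
wrist_force: [-0.3, -0.2, -2.4]
width: 0.0337
gripper_force: 8.0
(array([-0.24,  0.01,  1.55]), np.float64(-0.0)) -90.00005848548365
```

```bash
python3 -m pendant '[[-0.2,0,0.5,0,0.9],[-0.2,0,1.0,0,0.9],[-0.2,0,1.5,0,0.9],[-0.2,0,1.8,0,0.9],[-0.2,0,2.0,0,0.9],[-0.2,0,2.1,0,0.9],[-0.2,0,2.1,0,0.9]]'; python3 tilt.py blue .006 | grep -v '^0.01'
```

```text
time_s: 47.05
tool_pos: [0.6628, -0.0018, 0.0268]
orientation: [3.141, 0.0, -0.001]
wrist_force: [-4.6, -0.4, 8.4]
width: 0.034
gripper_force: 8.0
green top row 127 [(np.int64(131), np.int64(183), np.int64(326)), (np.int64(152), np.int64(185), np.int64(325)), (np.int64(172), np.int64(187), np.int64(323))] yaw -89.9844465634824 [ 0.6627996 -0.0017265  0.0267796]
slope test: width ratio at rows +4 / +45
measured [ -0.16845994 144.45372051]
-0.03 [-1.04951953e-01  1.40936241e+02]
0 [-1.20754208e-01  1.42467223e+02]
0.03 [-1.36929476e-01  1.44034345e+02]
0.06 [ -0.15352134 145.64183078]
0.09 [ -0.17057719 147.29427208]
0.12 [ -0.18814885 148.99668851]
```

```bash
python3 -m pendant '[[-0.3,0,0,0,0.9],[-0.6,0,0,0,0.9],[-0.9,0,0,0,0.9],[-1.2,0,0,0,0.9],[-1.3,0,0,0,0.9],[-1.3,0,0,0,0.9],[-1.3,0,0,0,0.9]]';python3 -m pendant '[[0,0,0.2,0,0.9],[0,0,0.4,0,0.9],[0,0,0.6,0,0.9],[0,0,0.6,0,0.9]]'; python3 tilt.py blue .006| grep -v '^0.01'
```

```text
time_s: 47.8
tool_pos: [0.6479, -0.0018, 0.0233]
orientation: [3.141, -0.002, -0.008]
wrist_force: [-0.2, 0.1, -2.4]
width: 0.0339
gripper_force: 8.0
time_s: 48.2
tool_pos: [0.6496, -0.0019, 0.0202]
orientation: [3.141, -0.0, -0.001]
wrist_force: [-3.9, 0.5, 7.0]
width: 0.0341
gripper_force: 8.0
green top row 130 [(np.int64(134), np.int64(185), np.int64(325)), (np.int64(155), np.int64(187), np.int64(324)), (np.int64(175), np.int64(188), np.int64(322))] yaw -90.00054868755609 [ 0.64962918 -0.00187834  0.02015097]
slope test: width ratio at rows +4 / +45
measured [-1.22439720e-01  1.40586207e+02]
-0.03 [-1.04971944e-01  1.40642443e+02]
0 [-1.20776401e-01  1.42126342e+02]
0.03 [-1.36954422e-01  1.43645319e+02]
0.06 [ -0.15354963 145.20346823]
0.09 [ -0.17060949 146.80524556]
0.12 [ -0.18818585 148.45552118]
```

Flat again; release and check.

```bash
python3 -m pendant '[[0,0,-0.2,0,0.9],[0,0,-0.2,0,0.6],[0,0,-0.2,0,0.4],[0,0,-0.2,0,0.3],[0,0,-0.2,0,0.3]]';python3 -m pendant '[[0,0,-4,0,0.3],[0,0,-9,0,0.3],[0,0,-14,0,0.3],[0,0,-19,0,0.3],[0,0,-22,0,0.2],[0,0,-22,0,0.1],[0,0,-22,0,0.1]]'
python3 look.py blue .6435 -.0015 .01 30; python3 cradle.py blue .6435 -.0015
python3 - <<'E'
from h import *
print(go([.437,.145,.24],-109.5))
t=snap('top'); 
for m in ['board_yellow']: print([(round(d['score'],2),back(t,d['centre'],0)[:2]) for d in env.mark_of(t,m)[:2]])
E
```

```text
time_s: 48.75
tool_pos: [0.6501, -0.0016, 0.0207]
orientation: [3.142, -0.001, 0.0]
wrist_force: [0.8, 0.2, -0.3]
width: 0.0514
gripper_force: 0.0
time_s: 49.45
tool_pos: [0.6499, -0.0015, 0.2413]
orientation: [-3.141, 0.001, -0.002]
wrist_force: [0.4, 1.5, -0.5]
width: 0.075
gripper_force: 0.0
[255.1955241  178.30970785] [ 0.64923348 -0.00159017  0.2397011 ] -90.04628218915198
[(array([ 0.6437, -0.0012]), array([0.034, 0.038]), np.float64(-0.1))]
[(0.67, array([ 6.41273510e-01, -5.03572897e-04]))]
plate [ 0.64727521 -0.00122283] [np.float64(0.08426558011934368), np.float64(0.13171513366251011)] [np.float64(-90.07852646514966), np.float64(-178.53163251859166)]
0.078 px [254.7087 116.0349] c [ 0.7228 -0.0006] len 0.1080558921078053 yaw -0.07507498777897616 cradle-> [ 0.6448 -0.0005]
-0.071 px [254.8467 223.9563] c [ 0.5739 -0.0018] len 0.1086047830270309 yaw 0.7831020650947665 cradle-> [ 0.6449 -0.0008]
[ 0.6492 -0.0017  0.2387] -90.03309500176326
(array([-21.23, -14.66,  -0.06]), np.float64(19.5))
[(0.49, array([0.5189953 , 0.33676123])), (0.37, array([0.42857187, 0.13642176]))]
```

```bash
python3 -m pendant '[[-21.2,-14.7,0,19.5,0.1],[-21.2,-14.7,0,19.5,0.1],[-21.2,-14.7,0,19.5,0.1],[-21.2,-14.7,0,19.5,0.1],[-21.2,-14.7,0,19.5,0.1],[-21.2,-14.7,0,19.5,0.1],[-21.2,-14.7,0,19.5,0.1],[-21.2,-14.7,0,19.5,0.1]]'
python3 look.py yellow .427 .145 0 30
```

```text
time_s: 50.55
tool_pos: [0.4387, 0.1454, 0.2408]
orientation: [3.096, -0.533, 0.001]
wrist_force: [0.7, 0.3, 0.1]
width: 0.0784
gripper_force: 0.0
[258.1282578  180.08165892] [0.439006   0.14515579 0.24062442] -109.5836972736855
[(array([0.428 , 0.1463]), array([0.035, 0.04 ]), np.float64(-19.6))]
[(0.96, array([0.43450896, 0.14480836]))]
plate [0.42625693 0.14738635] [np.float64(0.08275272258427885), np.float64(0.1396757050960002)] [np.float64(-108.16491849785952), np.float64(163.40495248700196)]
```

```bash
python3 -m pendant '[[-0.4,0.25,5,-0.5,0.2],[-0.4,0.25,10,-0.5,0.3],[-0.4,0.25,15,-0.5,0.3],[-0.4,0.25,19,-0.5,0.3],[-0.4,0.25,21.5,-0.5,0.3],[-0.4,0.25,22.6,-0.5,0.3],[-0.4,0.25,23.05,-0.5,0.3],[-0.4,0.25,23.05,-0.5,0.3]]' 8;python3 -m pendant '[[0,0,0,0,0.9],[0,0,0,0,0.9],[0,0,0,0,0.9],[0,0,0,0,0.9],[0,0,0,0,0.9],[0,0,0,0,0.9]]';python3 -m pendant '[[0,0,-3,0,0.9],[0,0,-7,0,0.9],[0,0,-12,0,0.9],[0,0,-17,0,0.9],[0,0,-17,0,0.9]]'
python3 - <<'E'
from h import *
print(go([.545,-.1435,.18],-94.1),yawy())
E
```

```text
time_s: 51.5
tool_pos: [0.4339, 0.1439, 0.0096]
orientation: [3.097, -0.521, -0.001]
wrist_force: [0.5, -0.5, -0.3]
width: 0.0609
gripper_force: 0.0
time_s: 52.1
tool_pos: [0.4337, 0.1446, 0.0108]
orientation: [-3.098, 0.518, -0.001]
wrist_force: [-1.6, -0.4, 5.6]
width: 0.0341
gripper_force: 8.0
time_s: 52.6
tool_pos: [0.4373, 0.1468, 0.1871]
orientation: [-3.088, 0.515, -0.019]
wrist_force: [1.0, 1.0, -1.1]
width: 0.0342
gripper_force: 8.0
(array([19.61, 23.97,  0.61]), np.float64(-14.8)) -108.94715643998632
```

```bash
python3 -m pendant '[[19.6,24,0.6,-14.8,0.9],[19.6,24,0.6,-14.8,0.9],[19.6,24,0.6,-14.8,0.9],[19.6,24,0.6,-14.8,0.9],[19.6,24,0.6,-14.8,0.9],[19.6,24,0.6,-14.8,0.9],[19.6,24,0.6,-14.8,0.9],[19.6,24,0.6,-14.8,0.9],[19.6,24,0.6,-14.8,0.9]]'
python3 cradle.py yellow .6233 -.1495; python3 - <<'E'
from h import *
print(go([.6433,-.151,.045],-94.1),yawy())
E
```

```text
time_s: 53.5
tool_pos: [0.5394, -0.1465, 0.1725]
orientation: [-3.139, 0.119, 0.005]
wrist_force: [0.3, 0.5, -2.3]
width: 0.0338
gripper_force: 8.0
0.078 px [245.867   23.3721] c [ 0.6998 -0.1551] len 0.10815169057850477 yaw -4.390148803065759 cradle-> [ 0.6221 -0.1491]
[ 0.5395 -0.1459  0.173 ] -94.24749807654908
(array([10.42, -0.25, 12.78]), np.float64(-0.1)) -94.24749807654908
```

```bash
python3 -m pendant '[[5,-0.1,0,0,0.9],[10,-0.25,3,0,0.9],[10.4,-0.25,6,0,0.9],[10.4,-0.25,9,0,0.9],[10.4,-0.25,11,0,0.9],[10.4,-0.25,12.3,0,0.9],[10.4,-0.25,12.8,0,0.9],[10.4,-0.25,12.8,0,0.9],[10.4,-0.25,12.8,0,0.9]]'
python3 - <<'E'
from h import *
print(go([.6428,-.1508,.032],-94.2),yawy())
E
```

```text
time_s: 54.45
tool_pos: [0.6454, -0.1513, 0.0478]
orientation: [3.139, -0.115, 0.004]
wrist_force: [1.0, -1.1, -2.2]
width: 0.0341
gripper_force: 8.0
(array([-0.26, -0.03,  1.58]), np.float64(0.0)) -94.18497035325163
```

```bash
python3 -m pendant '[[-0.2,0,0.5,0,0.9],[-0.2,0,1.0,0,0.9],[-0.2,0,1.5,0,0.9],[-0.2,0,1.8,0,0.9],[-0.2,0,2.0,0,0.9],[-0.2,0,2.1,0,0.9],[-0.2,0,2.1,0,0.9]]'; python3 tilt.py yellow .006 | grep -v '^0.01'
```

```text
time_s: 55.15
tool_pos: [0.6418, -0.1515, 0.0267]
orientation: [3.139, -0.116, -0.002]
wrist_force: [-4.2, 1.9, 6.5]
width: 0.0337
gripper_force: 8.0
green top row 127 [(np.int64(131), np.int64(184), np.int64(326)), (np.int64(152), np.int64(185), np.int64(325)), (np.int64(172), np.int64(187), np.int64(323))] yaw -94.21426018685702 [ 0.64185753 -0.15149201  0.02674758]
slope test: width ratio at rows +4 / +45
measured [ -0.1479777  143.58197217]
-0.03 [-1.05001613e-01  1.40953773e+02]
0 [-1.2080574e-01  1.4248478e+02]
0.03 [-1.36983771e-01  1.44052012e+02]
0.06 [ -0.15357936 145.65969523]
0.09 [ -0.17063998 147.3124309 ]
0.12 [ -0.18821754 149.01524707]
```

```bash
python3 -m pendant '[[-0.3,0,0,0,0.9],[-0.6,0,0,0,0.9],[-0.9,0,0,0,0.9],[-1.2,0,0,0,0.9],[-1.3,0,0,0,0.9],[-1.3,0,0,0,0.9],[-1.3,0,0,0,0.9]]';python3 -m pendant '[[0,0,0.2,0,0.9],[0,0,0.4,0,0.9],[0,0,0.6,0,0.9],[0,0,0.6,0,0.9]]'; python3 tilt.py yellow .006| grep -A1 -v '^[-0]'
```

```text
time_s: 55.9
tool_pos: [0.6278, -0.1503, 0.0242]
orientation: [-3.139, 0.117, 0.006]
wrist_force: [-1.0, 0.9, -1.0]
width: 0.0339
gripper_force: 8.0
time_s: 56.3
tool_pos: [0.6294, -0.1505, 0.0205]
orientation: [3.139, -0.115, -0.0]
wrist_force: [-3.6, 1.2, 6.0]
width: 0.0341
gripper_force: 8.0
green top row 130 [(np.int64(134), np.int64(185), np.int64(325)), (np.int64(155), np.int64(187), np.int64(323)), (np.int64(175), np.int64(188), np.int64(322))] yaw -94.20054729094653 [ 0.62937842 -0.15043545  0.0205384 ]
0.0104 0 [array([326.7, 124.3]), array([183.5, 124.4])]
--
slope test: width ratio at rows +4 / +45
measured [-1.18680321e-01  1.40059891e+02]
-0.03 [-1.05000059e-01  1.40636696e+02]
```

```bash
python3 -m pendant '[[0,0,-0.2,0,0.9],[0,0,-0.2,0,0.6],[0,0,-0.2,0,0.4],[0,0,-0.2,0,0.3],[0,0,-0.2,0,0.3]]';python3 -m pendant '[[0,0,-4,0,0.3],[0,0,-9,0,0.3],[0,0,-14,0,0.3],[0,0,-19,0,0.3],[0,0,-22,0,0.2],[0,0,-22,0,0.1],[0,0,-22,0,0.1]]'
python3 look.py yellow .6228 -.1493 .01 30; python3 cradle.py yellow .6228 -.1493
python3 - <<'E'
from h import *
p=snap('wrist','lev.png')
for m,z in [('switch_base',0),('switch_tip',.092)]: print(m,[(round(d['score'],2),np.round(d['centre']),back(p,d['centre'],z)[:2]) for d in env.mark_of(p,m)[:2]])
hsv=cv2.cvtColor(p['image'],cv2.COLOR_RGB2HSV); n=proj(p,[.59,-.3,.092]); print(n); print(relay(p,'red',.092,n,30))
g=env.regions_of(p,'switch_base')
if g:
    k=max(cv2.findContours(g[0]['pixels'].astype(np.uint8),0,2)[0],key=cv2.contourArea); print([back(p,b,.022)[:2] for b in cv2.boxPoints(cv2.minAreaRect(k))])
s=snap('side'); t=snap('top')
for q,z in ((s,.15),(t,.15)):
    for n in 'abc': print(n,[(round(d['score'],2),back(q,d['centre'],z)) for d in env.mark_of(q,'headset_%s_crown'%n)[:1]])
f=lambda a:cv2.cvtColor(a['image'],cv2.COLOR_RGB2BGR)
cv2.imwrite('pics/last.png',np.hstack([cv2.resize(f(p)[20:300,200:480],(400,400)),cv2.resize(f(s)[90:370,130:410],(400,400))]))
E
```

```text
time_s: 56.85
tool_pos: [0.6295, -0.1504, 0.0212]
orientation: [3.139, -0.116, 0.0]
wrist_force: [-0.2, 0.9, -0.2]
width: 0.0513
gripper_force: 0.0
time_s: 57.55
tool_pos: [0.6293, -0.1502, 0.2418]
orientation: [-3.139, 0.116, -0.002]
wrist_force: [-0.3, 0.4, -0.6]
width: 0.0753
gripper_force: 0.0
[254.80054877 178.41526301] [ 0.62872446 -0.15017567  0.2402107 ] -94.24196535380435
[(array([ 0.6224, -0.1495]), array([0.034, 0.039]), np.float64(-4.3))]
[(0.76, array([ 0.62400232, -0.14834741]))]
plate [ 0.62609653 -0.14908198] [np.float64(0.08308487323974115), np.float64(0.13055891376010104)] [np.float64(-94.27862192225929), np.float64(177.2180299401661)]
0.078 px [250.215  116.3561] c [ 0.7014 -0.1557] len 0.10824771338508771 yaw -4.275980552365384 cradle-> [ 0.6236 -0.1499]
-0.071 px [258.321  223.8179] c [ 0.5533 -0.1446] len 0.10868590046672638 yaw -4.260551474413261 cradle-> [ 0.6241 -0.1499]
[ 0.6287 -0.1503  0.2393] -94.2318386739346
switch_base [(0.59, array([356., 160.]), array([ 0.62849337, -0.29724168]))]
switch_tip [(0.64, array([383., 204.]), array([ 0.59065593, -0.29566086]))]
[386.44929301 204.27456481]
[(array([ 0.5913, -0.2961]), array([0.027, 0.027]), np.float64(29.4))]
[array([ 0.66637758, -0.26034423]), array([ 0.66911485, -0.32783221]), array([ 0.55142178, -0.34634823]), array([ 0.54781043, -0.27375333])]
a [(0.91, array([0.5980788 , 0.33858439, 0.15      ]))]
b [(0.91, array([0.51736993, 0.32919875, 0.15      ]))]
c [(0.53, array([0.44773256, 0.35496265, 0.15      ]))]
a [(0.91, array([0.59945028, 0.33395803, 0.15      ]))]
b [(0.6, array([0.51722855, 0.33828013, 0.15      ]))]
c [(0.86, array([0.44972771, 0.3320144 , 0.15      ]))]
```

View pics/last.png

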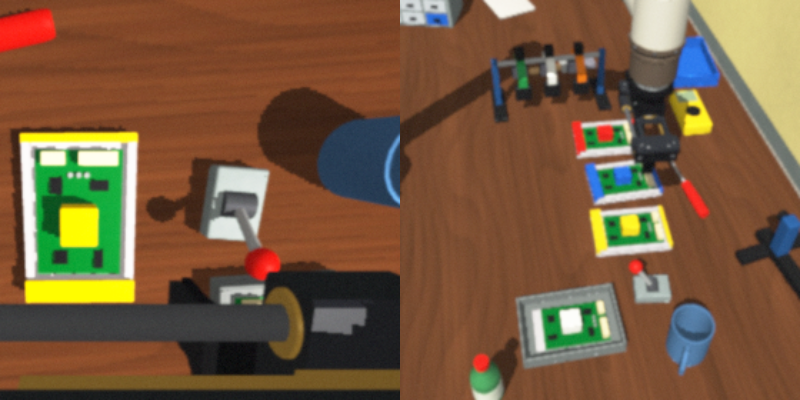

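```bash
python3 -m pendant '[[-7.5,15.3,0,-1.2,1],[-7.5,15.3,0,-1.2,1],[-7.5,15.3,0,-1.2,1],[-7.5,15.3,0,-1.2,1],[-7.5,15.3,0,-1.2,1],[-7.5,15.3,0,-1.2,1],[-7.5,15.3,0,-1.2,1],[-7.5,15.3,0,-1.2,1],[-7.5,15.3,0,-1.2,1]]'
python3 - <<'E'
from h import *
print(go([.543,-.296,.068],-93),tcp()[0])
E
```

```text
time_s: 59.25
tool_pos: [0.5439, -0.2966, 0.2412]
orientation: [-3.141, 0.081, 0.0]
wrist_force: [-0.8, -0.0, 0.2]
width: 0.014
gripper_force: 0.0
(array([-0.1 , -0.05, 17.32]), np.float64(0.1)) [ 0.5439463  -0.29656784  0.24122962]
```

```bash
python3 -m pendant '[[0,0,5,0,1],[0,0,10,0,1],[0,0,14,0,1],[0,0,17.3,0,1],[0,0,17.3,0,1],[0,0,17.3,0,1]]'; python3 -m pendant '[[1.5,0,0,0,1],[3,0,0,0,1],[4.5,0,0,0,1],[6,0,0,0,1],[7.5,0,0,0,1],[8.5,0,0,0,1],[9.3,0,0,0,1],[9.3,0,0,0,1]]'
```

```text
time_s: 59.85
tool_pos: [0.5441, -0.2974, 0.0688]
orientation: [3.14, -0.081, -0.0]
wrist_force: [1.1, -0.8, 0.8]
width: 0.0004
gripper_force: 0.0
time_s: 60.65
tool_pos: [0.6378, -0.3024, 0.0695]
orientation: [3.14, -0.082, 0.004]
wrist_force: [-0.6, -0.0, -0.1]
width: 0.0004
gripper_force: 0.0
```

```bash
python3 -m pendant '[[0.4,0,0,0,1],[0.8,0,0,0,1],[0.8,0,0,0,1]]'; python3 -m pendant '[[0.4,0,0,0,1],[0.7,0,0,0,1],[0.7,0,0,0,1]]'
```

```text
time_s: 60.95
tool_pos: [0.64, -0.3026, 0.0684]
orientation: [-3.139, 0.084, 0.016]
wrist_force: [-8.8, 0.2, 5.8]
width: 0.0004
gripper_force: 5.2
time_s: 61.25
tool_pos: [0.6409, -0.3026, 0.0681]
orientation: [-3.136, 0.086, 0.038]
wrist_force: [-20.2, 3.0, 12.6]
width: 0.0008
gripper_force: 11.4
```

```bash
python3 -m pendant '[[-2,0,0,0,1],[-5,0,0,0,1],[-9,0,0,0,1],[-9,0,-5,0,1],[-9,0,-10,0,1],[-9,0,-17,0,1],[-9,-12,-17,0,1],[-9,-12,-17,0,1],[-9,-12,-17,0,1],[-9,-12,-17,0,1]]'
python3 - <<'E'
from h import *
p=snap('wrist','fin.png'); s=snap('side'); t=snap('top')
for q in (p,s,t):
    print([(round(d['score'],2),back(q,d['centre'],.092)[:2]) for d in env.mark_of(q,'switch_tip')[:1]], relay(q,'red',.092,proj(q,[.667,-.3,.092]),12))
n=proj(p,[.456,-.348,.037]); print(relay(p,'white',.037,n,22))
for c,x,y in (('red',.634,.1526),('blue',.6437,-.0012),('yellow',.6224,-.1495)): print(c,relay(t,c,.042,proj(t,[x,y,.042]),8),[(round(d['score'],2),back(s,d['centre'],.01)[:2]) for d in env.mark_of(s,'board_'+c)[:1]])
for n in 'abc': print(n,[(round(d['score'],2),back(s,d['centre'],.15)) for d in env.mark_of(s,'headset_%s_crown'%n)[:1]])
E
```

```text
time_s: 62.25
tool_pos: [0.5685, -0.1759, 0.24]
orientation: [-3.14, 0.077, -0.006]
wrist_force: [-0.0, -0.5, -0.0]
width: 0.0005
gripper_force: 0.0
[(0.9, array([ 0.66709973, -0.30825692]))] [(array([ 0.6675, -0.3018]), array([0.018, 0.023]), np.float64(-2.8))]
[(0.6, array([ 0.29309047, -0.48565881]))] []
[] []
[]
red [] [(0.62, array([0.63670705, 0.15665815]))]
blue [] [(0.79, array([ 0.64396741, -0.01943782]))]
yellow [] [(0.8, array([ 0.62014482, -0.16240297]))]
a [(0.61, array([0.5990492 , 0.34582427, 0.15      ]))]
b [(0.65, array([0.52907624, 0.33178856, 0.15      ]))]
c [(0.85, array([0.44470817, 0.33448213, 0.15      ]))]
```

```bash
sed -i 's/>80\]/>25]/' h.py; python3 - <<'E'
from h import *
s=snap('side'); t=snap('top'); p=snap('wrist')
for c,x,y in (('red',.634,.1526),('blue',.6437,-.0012),('yellow',.6224,-.1495),('white',.456,-.348)):
    for q in (s,t,p): print(c,relay(q,c,.037,proj(q,[x,y,.037]),11))
print(env.read_state()['time_s'])
E
```

```text
red []
red [(array([0.6341, 0.149 ]), array([0.033, 0.037]), np.float64(-1.8))]
red [(array([0.635 , 0.1419]), array([0.005, 0.027]), np.float64(-3.1))]
blue []
blue []
blue [(array([6.447e-01, 1.000e-04]), array([0.026, 0.026]), np.float64(-3.1))]
yellow [(array([ 0.6207, -0.1559]), array([0.041, 0.055]), np.float64(-10.3))]
yellow []
yellow [(array([ 0.6231, -0.1479]), array([0.027, 0.026]), np.float64(-3.1))]
white [(array([ 0.4567, -0.3536]), array([0.041, 0.044]), np.float64(-10.5))]
white [(array([ 0.4567, -0.3482]), array([0.036, 0.036]), np.float64(-1.7))]
white []
63.0
```

```bash
python3 -c "
from cell import env
print(env.close_job())"
```

```text
the job is handed in; nothing more can be done
None
```

The job is handed in at about 63 s, with no verdict returned: all three headsets hang on the rail, the failed board is flat in the tray, and the red, blue and yellow boards are fitted in their cradles about 1–3 mm off centre. The lever was then pushed to its end stop, with its tip measured at the on position.

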